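# Chute cleaning tablets into the washer's spring-shuttered hopper

## Task

Pick up the loaded blue chute by its white handle and, with the underside of its spout, gently press down and hold the hopper's spring bar so that the shutter opens, tilting the chute so that all three cleaning tablets slide into the hopper. Do not force the bar hard against its stop and do not push on the hopper with the gripper. Then set the empty chute back down flat on its black mat and let go, leaving the cup, bottle and jar where they stand.

Things in the scene. Friction and masses are not known exactly. Their poses are not given: they have to be found in the camera images.
- chute_grip (a point): Centre of the white handle of the loose blue chute (0.13 to 0.21 kg): a cross bar 20 mm (chute x) by 46 mm (y) by 24 mm high on two side posts, centre 60 mm above the chute's underside. Grasp it from above with the fingers closing along the chute's x. Axes: x towards the closed rear, -x towards the open spout, z up. The pieces pass under the handle.
- chute_mark (a point): Point on the chute's underside, 45 mm in -x of the handle and 60 mm below its centre, shown by thin white marks on both side walls: rest this on the hopper's bar, so that the spout edge, 30 mm further in -x, reaches over the mouth. Axes as chute_grip.
- chute: The chute as a whole; origin on its underside, below the handle's centre; axes as chute_grip. Trough from the spout edge at x = -75 mm to the rear wall at +105 mm, floor 4 mm thick, 42 mm wide outside, 34 mm inside, side walls 26 mm high. The tablets slide once it is tilted spout-down by some 16 to 23 degrees; 35 to 40 clears them surely.
- mouth (a point): Centre of the hopper's mouth, 60 mm (x) by 54 mm (y), at rim height with its head lowest (95 mm over the worktop; truly 0 to 45 mm higher, see bar_low). Axes: x from the mouth towards the spring bar, z up; the chute pours towards -x, its x axis along this one (equal yaw). An amber shutter closes the mouth; it slides out to -x as the bar is pressed and shuts as it rises.
- bar_low (a point): Top centre of the hopper's blue spring bar (round, 10 mm thick, 60 mm long, along y; axes as mouth) IF the hopper's head (grey collar, fences, shutter and bar together) were lowest. The head is clamped 0 to 45 mm higher, which is not measured: the released bar's true top is that far straight above this point. Feel for it. It lies 47 mm in +x from the mouth's centre.
- hopper: The white hopper with its grey head, fixed; origin on the worktop, 5 mm in +x of the mouth's centre; axes as mouth. Clear fences on the rim: two side fences 35 mm high, 54 mm apart, a back fence 55 mm high at 30 mm in -x of the mouth's centre; the side towards the bar is open. Metal shutter rails reach out to -x, 100 mm from the mouth. 90 mm deep or more.
- stop (a point): Top centre of the bar if the head were lowest and the bar were pressed to its hard stop, 14 mm down; axes as mouth. Spring: about 2 N to start, then 0.6 N per mm, so about 10 N at the stop. Shutter: starts to open at 2 mm, half open at 8.5 mm (7 N), three quarters at 12 mm (9 N), almost fully at 14 mm. Hold 8 to 9 N while the tablets slide; over 20 N damages it.
- mat_top (a point): Centre of the upper face of the black rubber mat (270 by 110 mm, 4 mm thick, fixed to the worktop), its x along its length. The chute starts on it and goes back on it, with the handle within 50 mm of the mat's centre.
- tab0_center (a point): Centre of a hard round cleaning tablet (white), 26 mm across and 12 mm thick, 12 g, its axis along z; starts flat on the chute's floor.
- tab1_center (a point): Centre of a hard round cleaning tablet (yellow), 26 mm across and 12 mm thick, 12 g, its axis along z; starts flat on the chute's floor.
- tab2_center (a point): Centre of a hard round cleaning tablet (green), 26 mm across and 12 mm thick, 12 g, its axis along z; starts flat on the chute's floor.
- cup: Bystander: green open measuring cup, 72 mm across, 75 mm high; origin at the centre of its underside.
- stain_bottle: Bystander: white stain-remover bottle with orange cap, 60 mm across, 150 mm high; origin at the centre of its underside.
- softener_jar: Bystander: green jar, 76 mm across, 100 mm high; origin at the centre of its underside.

How it is judged:
By the outcome, as a careful person would: the job done as asked, in the order asked, and still so for the second after the job is handed in, with the robot touching nothing.
It also fails if it takes over 64 s, if anything falls off the work surface, if the arm or the gripper's body presses on something with over 40 N, if the wrist force passes 120 N, or if a joint passes its speed limit or range.

## Robot

A 7-joint arm with a two-finger parallel gripper is mounted at the origin on the work surface. World frame = base frame: x ahead of the robot, y to its left, z up, the work surface at z = 0. Lengths are in m, angles in degrees, forces in N, time in s.
With the tool pointing down it reaches from about 0.425 to 0.875 m from the base axis. Payload 4.7 kg.
Tool frame: the origin (TCP) lies at the very end of the fingers, on their centre line; the grasp point (between the pads) lies 19 mm behind it; z points along the fingers, y is the line along which they close (so a half turn about z gives the same grasp; the last joint's range is limited). The gripper opens to 87 mm and grips with 3 to 60 N. Pads are 19 mm wide; open, the fingers measure 117 mm over their backs; the gripper's body (75 mm by 190 mm) begins 51 mm behind the grasp point.
Start: joints at [64.693, 18.392, -4.016, 83.108, 1.295, 78.541, -3.26], TCP at [0.286, -0.584, 0.191] pointing down, gripper open.
Joint ranges: [-163.93, 163.93], [-17.29, 119.83], [-79.2, 71.16], [3.27, 140.29], [-89.18, 269.18], [5.43, 117.66], [-154.24, 154.24]. Speed limits (degrees/s): [147.25, 147.25, 180, 180, 180, 180, 180].

## Interface

Orientations are given as [roll, pitch, yaw] about the fixed x, y, z axes, in that order (R = Rz(yaw) Ry(pitch) Rx(roll)).
In Python, from cell import telemetry, cams, env gives the robot as it stands.
- The arm moves only by the tool arm_command, never from a script. Its argument "series" is text: rows parted by semicolons, each of 5 numbers parted by spaces: the shift along the tool's x, y, z in mm, then the turn about the tool's z in rad, then the closure in counts, from 0 (fully open) to 255 (shut). A call has 1 to 20 rows; each row shifts and turns the commanded pose from where the row before left it, along the tool's axes as they then stand; what a row does not reach is not made up. A row lasts 1/12 s, in which the tool goes at most 41.7 mm and 7.16 degrees, less where a joint would pass 70% of its speed; a pose out of reach is approached as far as the arm can. A call is refused whole if a number of a shift passes 41.7 or a number of a turn 0.125, either way. A call with a gripper value outside its range is refused whole. The fingers move at their own pace and stop on an object; "squeeze" is the grip in N (left out, the last holds). Time passes only in rows, so rows that do not move let the fingers close. It gives the time, the measured TCP pose, the force, the opening and the grip force at its end, in the units of the state.
- telemetry.get_obs(): the state, without advancing time (a new reading comes with each control period).
- cams.read_camera(name): name is "side" or "top" or "wrist"; returns the picture (420x560x3 uint8, blue, green, red); there is no depth.
- cams.calibration(name): a dict with "K" (3x3 intrinsics, pixels), "dist" ([k1, k2, p1, p2, k3] as OpenCV has them; the pictures are not rectified), "origin" and "rotation" of the camera in the world; the wrist camera has in their place "hand_eye" (4x4, takes a point from camera to tool coordinates, whose origin is the TCP and whose axes are the flange's). Camera axes: x right, y down, z forward; pixel columns grow to the right and rows downward; lengths in m; the calibration is good to about 2 mm. A picture is of the moment at which its call begins: read the wrist's pose just before it. calibration takes no time and is no camera call.
- env.sign_off(): hands the job in; it is judged then, once.
The state is a dict: "time_s": time; "qpos": joint angles; "joint_velocities": joint speeds; "effort": joint torques, N m; "tool_pos": TCP position; "tool_rot": TCP orientation; "force": force on the tool from outside, world axes, zero at the start; "wrist_torque": the same for the moment, N m; "grip_width": finger opening in m; "grasp_force": force on a finger pad.
Only numpy, scipy, OpenCV 4.12 (cv2) and the standard library are available. Lean on these libraries where they do the work, as an engineer would, in place of code of your own. Each camera call takes 0.05 s, during which the arm holds its last target. There are 200 camera calls.

## Working session

There is one attempt and no reset: what is moved stays moved. The work goes in short steps, Python scripts to look and compute and a tool call to move; the robot and the scene stay as the last step left them, time stands still between calls to the robot, and variables do not carry over. Pictures are saved under pics/ and viewed, at most 10 in all, crops included, and the job is handed in when it is done.

Besides the shell and the picture viewer there is one more tool, called in YAML: its name, and indented under it one key for each argument. arm_command: Moves the arm, as the interface text tells. Its arguments: {"type":"object","properties":{"series":{"type":"string"},"squeeze":{"type":"number"}},"required":["series"]}

```bash
ls; mkdir -p pics; python3 - <<'E'
from cell import telemetry, cams, env
import cv2
print(telemetry.get_obs())
for n in("side","top","wrist"):
    cv2.imwrite(f"pics/{n}0.png",cams.read_camera(n)); print(n,cams.calibration(n))
E
```

```text
pics
{'time_s': 0.0, 'qpos': array([64.69307136, 18.43938254, -4.01762664, 83.17539445,  1.29400778,
       78.53946588, -3.26183734]), 'joint_velocities': array([-0.07200935,  0.03808822,  0.0934615 ,  0.04734553, -0.15027154,
       -0.14343997,  0.06548523]), 'effort': array([ 3.82304770e-04, -4.91292250e+01, -4.04002592e-01, -3.12534928e+01,
       -6.42914884e-02,  4.38415934e-02,  1.69747864e-04]), 'tool_pos': array([ 0.28582081, -0.58310597,  0.19005386]), 'tool_rot': array([-1.79890954e+02,  4.07973249e-03,  2.61166459e+01]), 'force': array([-0.64069645,  0.20121009,  0.77794545]), 'wrist_torque': array([-0.00224215,  0.00795587, -0.06686333]), 'grasp_force': 0.0, 'grip_width': 0.08694568421077699}
side {'K': array([[460.01608757,   0.        , 281.64960253],
       [  0.        , 460.01608757, 213.99518642],
       [  0.        ,   0.        ,   1.        ]]), 'dist': array([-0.12110185,  0.        ,  0.        ,  0.        ,  0.        ]), 'origin': array([-0.12652696,  0.67878183,  0.76160456]), 'rotation': array([-122.5960792 ,   -1.30189671, -133.28487655])}
top {'K': ar
[... 259 characters left out ...]
406, 0.00610474, 1.09193167]), 'rotation': array([-1.77177345e+02, -1.09900513e-01, -9.11972758e+01])}
wrist {'K': array([[292.58088167,   0.        , 280.09557746],
       [  0.        , 292.58088167, 210.4368062 ],
       [  0.        ,   0.        ,   1.        ]]), 'dist': array([0.00716777, 0.        , 0.        , 0.        , 0.        ]), 'hand_eye': array([[-7.88302425e-04, -9.59390829e-01, -2.82079096e-01,
         7.88970439e-02],
       [ 9.99999508e-01, -9.26155386e-04,  3.55371764e-04,
        -7.26575901e-05],
       [-6.02189485e-04, -2.82078677e-01,  9.59391087e-01,
        -1.93412513e-01],
       [ 0.00000000e+00,  0.00000000e+00,  0.00000000e+00,
         1.00000000e+00]])}
```

View pics/top0.png

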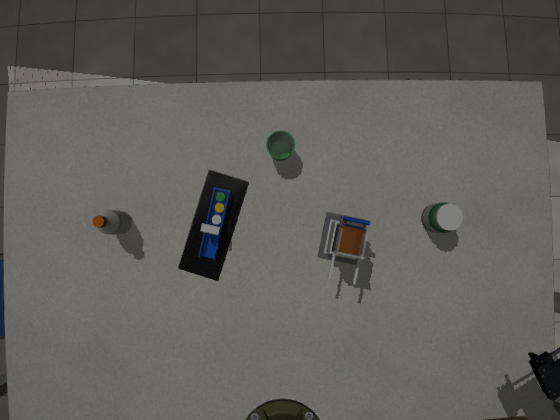

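View pics/side0.png

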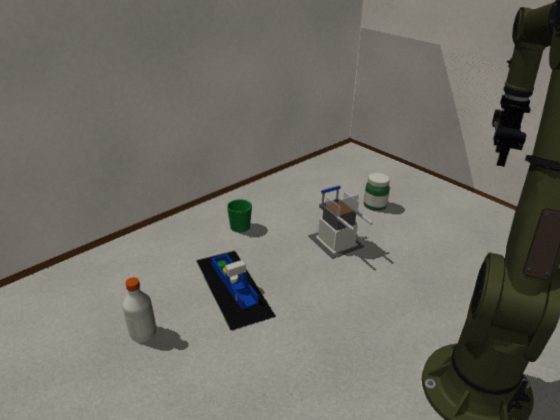

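The top view shows the chute handle at (210,228) on the mat, spout towards the base. The hopper is at (350,238), with its bar on the far side at (357,221). The bottle, cup and jar are at (100,221), (280,145) and (445,217). I'll zoom in to measure.

```bash
cat > h.py <<'E'
import numpy as np, cv2
from scipy.spatial.transform import Rotation as R
from cell import telemetry, cams, env
def cam(n):
    c=cams.calibration(n)
    return c,np.array(c["origin"]),R.from_euler("xyz",c["rotation"],degrees=True).as_matrix()
def ray(n,uv):
    c,o,M=cam(n)
    p=cv2.undistortPoints(np.array(uv,float).reshape(-1,1,2),c["K"],c["dist"]).reshape(-1,2)
    return o,(M@np.c_[p,np.ones(len(p))].T).T
def onz(n,uv,z):
    o,d=ray(n,uv); return o+d*((z-o[2])/d[:,2])[:,None]
def proj(n,P):
    c,o,M=cam(n); return cv2.projectPoints((np.atleast_2d(P)-o)@M,np.zeros(3),np.zeros(3),c["K"],c["dist"])[0].reshape(-1,2)
E
python3 - <<'E'
import cv2,numpy as np
t=cv2.imread("pics/top0.png")
a=cv2.resize(t[165:285,170:255],None,fx=4.7,fy=4.7,interpolation=cv2.INTER_CUBIC)
b=cv2.resize(t[205:305,315:380],None,fx=5.64,fy=5.64,interpolation=cv2.INTER_CUBIC)
cv2.imwrite("pics/z.png",np.hstack([a[:564],b[:564]]));print(a.shape,b.shape)
from h import onz
print(onz("top",[(209,170),(249,182),(218,280),(179,268)],.004))
E
```

```text
(564, 400, 3) (564, 367, 3)
[[0.71068683 0.17712404 0.004     ]
 [0.67684217 0.07295502 0.004     ]
 [0.42442098 0.15783863 0.004     ]
 [0.45699416 0.25894914 0.004     ]]
```

View pics/z.png

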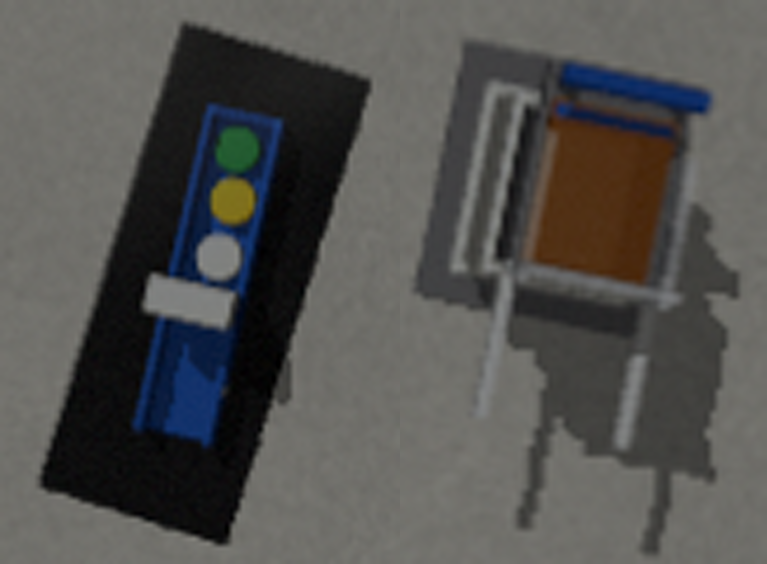

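```bash
python3 - <<'E'
from h import *
A=lambda L:[(170+x/4.7,165+y/4.7) for x,y in L]
B=lambda L:[(315+(x-400)/5.64,205+y/5.64) for x,y in L]
m=onz("top",A([(183,22),(371,80),(228,545),(40,487)]),.004)
print("mat",m.mean(0),np.linalg.norm(m-np.roll(m,1,0),axis=1)); d=m[0]+m[1]-m[2]-m[3]; print("yaw",np.degrees(np.arctan2(d[1],d[0])))
h=onz("top",A([(150,272),(238,291),(230,330),(143,311)]),.076);print("handle",h.mean(0),np.linalg.norm(h-np.roll(h,1,0),axis=1))
d=h[0]-h[1]; print("yaw",np.degrees(np.arctan2(-d[0],d[1])))
r=onz("top",A([(207,104),(283,120),(212,444),(135,430)]),.030); d=(r[0]+r[1]-r[2]-r[3])/2
print("chute",r,np.linalg.norm(d),"yaw",np.degrees(np.arctan2(d[1],d[0])), "handle pt", r[2:].mean(0)+d*75/180)
b=onz("top",B([(465,42),(417,293)]),.002);d=b[0]-b[1];print("hopper yaw base",np.degrees(np.arctan2(d[1],d[0])),b)
for z in(.1,.13,.16,.18,.2):
    q=onz("top",B([(563,74),(708,101)]),z);d=q[0]-q[1];print(z,q.mean(0),np.linalg.norm(d),np.degrees(np.arctan2(-d[0],d[1])),proj("side",q).round(1).tolist())
t=cv2.imread("pics/side0.png")
hsv=cv2.cvtColor(t,cv2.COLOR_BGR2HSV); k=cv2.inRange(hsv,(105,120,40),(130,255,255)); k[:,:300]=0;k[:,360:]=0;k[230:]=0
ys,xs=np.nonzero(k);print(xs.min(),xs.max(),[(x,ys[xs==x].mean()) for x in range(xs.min(),xs.max()+1) if (xs==x).any()])
cv2.imwrite("pics/s.png",cv2.resize(t[165:265,290:400],None,fx=5.5,fy=5.5,interpolation=cv2.INTER_CUBIC))
E
```

```text
mat [0.56641601 0.16680614 0.004     ] [0.26922248 0.10980194 0.26817265 0.10896998]
yaw -18.039182089758015
handle [0.55633906 0.16400852 0.076     ] [0.02041686 0.0466772  0.02047789 0.04613878]
yaw -13.236894543672733
chute [[0.66276195 0.16062026 0.03      ]
 [0.6531703  0.11950252 0.03      ]
 [0.47938568 0.1606083  0.03      ]
 [0.48761167 0.20210336 0.03      ]] 0.17928781825063958 yaw -13.31619861850371 handle pt [0.55619344 0.16414981 0.03      ]
hopper yaw base -12.286263462652899 [[ 0.59337414 -0.12716236  0.002     ]
 [ 0.47846404 -0.10213676  0.002     ]]
0.1 [ 0.56918189 -0.18670003  0.1       ] 0.06242139722714334 -11.742733765334261 [[321.9, 205.3], [339.8, 199.6]]
0.13 [ 0.56873102 -0.18086884  0.13      ] 0.06053352332033766 -11.742733765334261 [[321.6, 196.6], [339.3, 191.2]]
0.16 [ 0.56828015 -0.17503765  0.16      ] 0.05864564941353198 -11.74273376533415 [[321.4, 187.7], [338.7, 182.6]]
0.18 [ 0.56797957 -0.17115019  0.18      ] 0.057387066808994885 -11.74273376533414 [[321.2, 181.6], [338.3, 176.7]]
0.2 [ 0.56767898 -0.16726273  0.2       ] 0.05612848420445779 -11.742733765334249 [[320.9, 175.3], [337.9, 170.6]]
322 339 [(322, np.float64(191.5)), (323, np.float64(191.0)), (324, np.float64(191.0)), (325, np.float64(190.5)), (326, np.float64(190.0)), (327, np.float64(190.0)), (328, np.float64(189.5)), (329, np.float64(189.0)), (330, np.float64(189.0)), (331, np.float64(189.0)), (332, np.float64(188.5)), (333, np.float64(188.0)), (334, np.float64(188.0)), (335, np.float64(191.66666666666666)), (336, np.float64(191.66666666666666)), (337, np.float64(187.0)), (338, np.float64(187.0)), (339, np.float64(186.5))]
```

View pics/s.png

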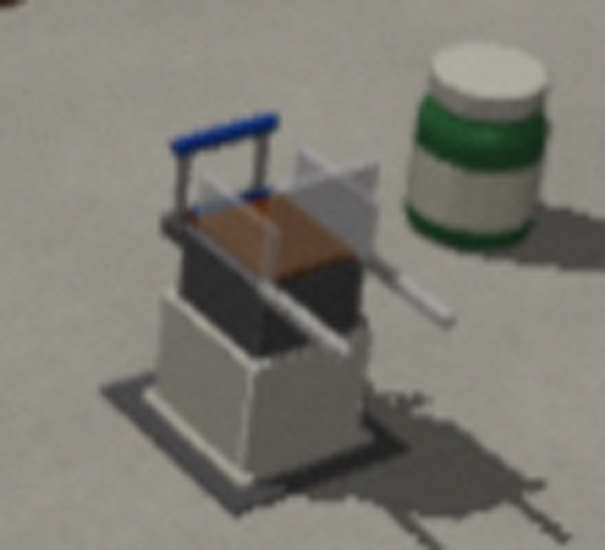

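arm_command:
  series: "0 0 -41 0 0; 0 0 -41 0 0; 0 0 -20 0 0; 0 0 0 0 0"

```text
time_s: 0.48
tool_pos: [0.2873, -0.5858, 0.2997]
tool_rot: [179.4, -0.0, 26.1]
force: [0.8, 0.6, 0.9]
grip_width: 0.0872
grasp_force: 0.0
```

arm_command:
  series: "0 41 0 0 0; 0 41 0 0 0; 0 41 0 0 0; 0 41 0 0 0; 0 41 0 0 0; 0 41 0 0 0; 0 41 0 0 0; 0 0 0 0 0"

```text
time_s: 1.15
tool_pos: [0.3959, -0.7703, 0.2869]
tool_rot: [-179.8, 0.7, 28.4]
force: [2.8, 1.4, -1.6]
grip_width: 0.0871
grasp_force: 0.0
```

```bash
python3 -c "
from h import *
o=telemetry.get_obs();print(o['qpos'].round(1),o['tool_pos'],o['tool_rot'])"
```

```text
[ 62.7  55.1 -12.4  15.7  11.5 109.8  -2.2] [ 0.39593958 -0.77026948  0.28686479] [-179.78254628    0.69623577   28.42095896]
```

arm_command:
  series: "0 41 -20 0 0; 0 41 -20 0 0; 0 41 -20 0 0; 0 41 -20 0 0; 0 41 -20 0 0; 0 41 -20 0 0; 0 0 0 0 0"

```text
time_s: 1.73
tool_pos: [0.4432, -0.778, 0.3298]
tool_rot: [174.5, 3.5, 33.5]
force: [0.7, 0.4, -0.9]
grip_width: 0.0873
grasp_force: 0.0
```

```bash
python3 -c "
from h import *
o=telemetry.get_obs();print(o['qpos'].round(1),o['tool_pos'],o['tool_rot'])"
```

```text
[ 59.9  59.6 -72.7   4.   74.4 113.6   0.9] [ 0.44322134 -0.7779938   0.32979329] [174.47661888   3.48221748  33.50663544]
```

arm_command:
  series: "0 30 -30 0 0; 0 30 -30 0 0; 0 30 -30 0 0; 0 30 -30 0 0; 0 30 -30 0 0; 0 30 -30 0 0; 0 0 0 0 0"

```text
time_s: 2.32
tool_pos: [0.4496, -0.7764, 0.4411]
tool_rot: [165.1, 5.1, 32.4]
force: [-2.2, -0.2, 1.5]
grip_width: 0.0874
grasp_force: 0.0
```

```bash
python3 -c "
from h import *
o=telemetry.get_obs();print(o['qpos'].round(1),o['tool_pos'],o['tool_rot'])"
```

```text
[ 56.4  52.2 -15.4   3.3  20.7 109.8   1.1] [ 0.44963423 -0.77637064  0.44111327] [165.05657279   5.14636292  32.39130927]
```

arm_command:
  series: "0 -41 10 0 0; 0 -41 10 0 0; 0 -41 10 0 0; 0 -41 10 0 0; 0 0 0 0 0"

```text
time_s: 2.73
tool_pos: [0.4056, -0.7104, 0.3863]
tool_rot: [166.9, 4.5, 33.4]
force: [1.9, 0.1, -3.0]
grip_width: 0.0869
grasp_force: 0.0
```

```bash
python3 -c "
from h import *
o=telemetry.get_obs();print(o['qpos'].round(1),o['tool_pos'],o['tool_rot'])"
```

```text
[ 67.6  30.3 -22.3  47.4  17.1  91.3  -4.4] [ 0.40558919 -0.71035488  0.38633456] [166.93415394   4.52864631  33.40421322]
```

```bash
cat >> h.py <<'E'
def st():
    o=telemetry.get_obs(); M=R.from_euler("xyz",o["tool_rot"],degrees=True).as_matrix(); z=M[:,2]; p=o["tool_pos"]
    print("t%.2f"%o["time_s"],"q",o["qpos"].round(1).tolist(),"p",p.round(4).tolist(),"rad %.3f az %.1f"%(np.hypot(*p[:2]),np.degrees(np.arctan2(p[1],p[0]))))
    print("rot",np.round(o["tool_rot"],1).tolist(),"tilt %.1f az %.1f"%(np.degrees(np.arccos(-z[2])),np.degrees(np.arctan2(z[1],z[0]))),"ty az %.1f elev %.1f"%(np.degrees(np.arctan2(M[1,1],M[0,1])),np.degrees(np.arcsin(M[2,1]))),"F",o["force"].round(1).tolist(),"grip %.4f %.1f"%(o["grip_width"],o["grasp_force"]))
    return o,p,M
def to(*w):  # world shift mm -> tool shift
    o,p,M=st(); print("tool shift",(M.T@np.array(w,float)).round(1).tolist())
E
python3 -c "
from h import *
o,p,M=st();u=p[:2]/np.hypot(*p[:2]);v=np.r_[-u*370,0];print(M.T@v)"
```

```text
t2.73 q [67.6, 30.3, -22.3, 47.4, 17.1, 91.3, -4.4] p [0.4056, -0.7104, 0.3863] rad 0.818 az -60.3
rot [166.9, 4.5, 33.4] tilt 13.8 az -75.4 ty az -55.5 elev 13.0 F [1.9, 0.1, -3.0] grip 0.0869 0.0
[  23.669252   -359.25435007  -85.29993239]
```

arm_command:
  series: "2 -36 -4 0 0; 2 -36 -4 0 0; 2 -36 -4 0 0; 2 -36 -4 0 0; 2 -36 -4 0 0; 2 -36 -4 0 0; 2 -36 -4 0 0; 2 -36 -4 0 0; 2 -36 -4 0 0; 2 -36 -4 0 0; 0 0 0 0 0"

```text
time_s: 3.65
tool_pos: [0.237, -0.424, 0.3497]
tool_rot: [165.5, 4.6, 33.1]
force: [1.1, -0.5, -0.7]
grip_width: 0.0869
grasp_force: 0.0
```

```bash
python3 -c "
from h import *
st()"
```

```text
t3.65 q [72.0, -15.8, -14.3, 101.4, 0.4, 79.4, 1.3] p [0.237, -0.424, 0.3497] rad 0.486 az -60.8
rot [165.5, 4.6, 33.1] tilt 15.2 az -74.2 ty az -55.7 elev 14.5 F [1.1, -0.5, -0.7] grip 0.0869 0.0
```

arm_command:
  series: "0 -30 -8 0 0; 0 -30 -8 0 0; 0 -30 -8 0 0; 0 -30 -8 0 0; 0 0 0 0 0"

```text
time_s: 4.07
tool_pos: [0.2242, -0.3926, 0.3328]
tool_rot: [169.1, 4.6, 33.7]
force: [0.1, 0.1, -0.4]
grip_width: 0.0875
grasp_force: 0.0
```

```bash
python3 -c "
from h import *
st()"
```

```text
t4.07 q [72.1, -17.2, -14.9, 103.6, -0.1, 82.0, 1.6] p [0.2242, -0.3926, 0.3328] rad 0.452 az -60.3
rot [169.1, 4.6, 33.7] tilt 11.9 az -78.6 ty az -55.4 elev 10.9 F [0.1, 0.1, -0.4] grip 0.0875 0.0
```

```bash
python3 -c "
from h import *
to(-138,-60,0)"
```

```text
t4.07 q [72.1, -17.2, -14.9, 103.6, -0.1, 82.0, 1.6] p [0.2242, -0.3926, 0.3328] rad 0.452 az -60.3
rot [169.1, 4.6, 33.7] tilt 11.9 az -78.6 ty az -55.4 elev 10.9 F [0.1, 0.1, -0.4] grip 0.0875 0.0
tool shift [-147.6, -28.5, 6.5]
```

arm_command:
  series: "-37 -7 1 0 0; -37 -7 1 0 0; -37 -7 1 0 0; -37 -7 1 0 0; 13 -32 -4 0 0; 13 -32 -4 0 0; 13 -32 -4 0 0; 13 -32 -4 0 0; 13 -32 -4 0 0; 13 -32 -4 0 0;  0 0 0 0 0"

```text
time_s: 4.98
tool_pos: [0.0801, -0.4147, 0.2991]
tool_rot: [173.8, 2.5, 33.8]
force: [-0.0, -0.5, 0.0]
grip_width: 0.0871
grasp_force: 0.0
```

```bash
python3 -c "
from h import *
st()"
```

```text
t4.98 q [93.2, -17.1, -13.8, 106.8, -4.2, 83.2, 24.0] p [0.0801, -0.4147, 0.2991] rad 0.422 az -79.1
rot [173.8, 2.5, 33.8] tilt 6.7 az -78.1 ty az -55.9 elev 6.2 F [-0.0, -0.5, 0.0] grip 0.0871 0.0
```

arm_command:
  series: "13 -36 -2 0 0; 13 -36 -2 0 0; 13 -36 -2 0 0; 13 -36 -2 0 0; 13 -36 -2 0 0; 13 -36 -2 0 0; 13 -36 -2 0 0; 0 0 0 0 0"

```text
time_s: 5.65
tool_pos: [0.0646, -0.3655, 0.2501]
tool_rot: [179.8, -0.8, 33.2]
force: [0.6, 0.3, -0.8]
grip_width: 0.0868
grasp_force: 0.0
```

```bash
python3 -c "
from h import *
st()"
```

```text
t5.65 q [85.4, -17.2, -6.8, 112.3, -2.8, 84.9, 22.3] p [0.0646, -0.3655, 0.2501] rad 0.371 az -80.0
rot [179.8, -0.8, 33.2] tilt 0.8 az 21.3 ty az -56.8 elev 0.2 F [0.6, 0.3, -0.8] grip 0.0868 0.0
```

arm_command:
  series: "33 22 0 -0.11 0; 31 25 0 -0.11 0; 28 29 0 -0.11 0; 25 31 0 -0.11 0; 21 34 0 -0.11 0; 17 36 0 -0.11 0; 13 38 0 -0.11 0; 0 0 0 0 0"

```text
time_s: 6.32
tool_pos: [0.3569, -0.3596, 0.256]
tool_rot: [178.8, -0.5, 78.7]
force: [-0.9, 1.4, 0.2]
grip_width: 0.0871
grasp_force: 0.0
```

```bash
python3 -c "
from h import *
o,p,M=st();print((M.T@(np.array([.5563,.164,.16])-p)*1000).round(1))"
```

```text
t6.32 q [67.6, -0.3, -24.3, 97.1, -1.2, 82.4, 32.2] p [0.3569, -0.3596, 0.256] rad 0.507 az -45.2
rot [178.8, -0.5, 78.7] tilt 1.4 az 12.5 ty az -11.3 elev 1.2 F [-0.9, 1.4, 0.2] grip 0.0871 0.0
[551.5  90.9 103.3]
```

arm_command:
  series: "37 6 4 0.01 0; 37 6 4 0.01 0; 37 6 4 0.01 0; 37 6 4 0 0; 37 6 4 0 0; 37 6 4 0 0; 37 6 4 0 0; 37 6 4 0 0; 37 6 4 0 0; 37 6 4 0 0; 37 6 4 0 0; 37 6 4 0 0; 37 6 4 0 0; 37 6 4 0 0; 33 6 4 0 0; 0 0 0 0 0; 0 0 0 0 0"

```text
time_s: 7.73
tool_pos: [0.5663, 0.1557, 0.2013]
tool_rot: [179.2, -0.6, 76.4]
force: [-0.8, -0.1, 0.4]
grip_width: 0.0866
grasp_force: 0.0
```

```bash
python3 -c "
from h import *
o,p,M=st();print((M.T@(np.array([.5563,.164,.045])-p)*1000).round(1))
cv2.imwrite('pics/w1.png',cams.read_camera('wrist'))"
```

```text
t7.73 q [29.3, 17.2, -56.8, 91.1, 14.7, 78.6, -42.5] p [0.5663, 0.1557, 0.2013] rad 0.587 az 15.4
rot [179.2, -0.6, 76.4] tilt 1.0 az 21.3 ty az -13.6 elev 0.8 F [-0.8, -0.1, 0.4] grip 0.0866 0.0
[  4.2 -13.9 156.1]
```

View pics/w1.png

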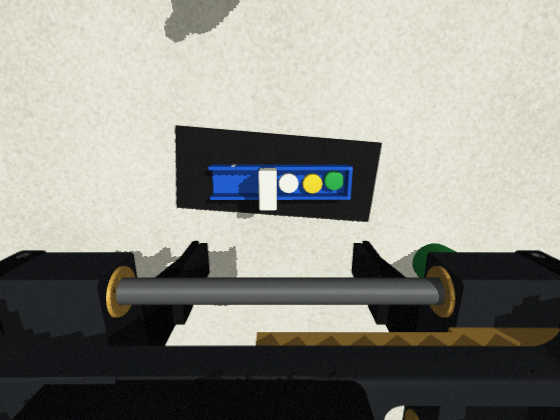

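The wrist view confirms the layout. The handle's top face spans (260,169) to (276,210), centred at (268,189.5), with the tablets to its right at (289,183), (313,183) and (334,181).

```bash
python3 -c "
from h import *
o,p,M=st();c=cams.calibration('wrist');H=c['hand_eye']
q=cv2.undistortPoints(np.array([[[268,189.5]],[[212,184]],[[350,184]]]),c['K'],c['dist']).reshape(-1,2)
d=(M@H[:3,:3]@np.c_[q,np.ones(3)].T).T; O=p+M@H[:3,3]
for i,z in((0,.076),(1,.03),(2,.03)):print(O+d[i]*(z-O[2])/d[i,2])"
```

```text
t7.78 q [29.4, 17.1, -56.7, 91.1, 14.8, 78.6, -42.5] p [0.5665, 0.1534, 0.2015] rad 0.587 az 15.1
rot [179.1, -0.5, 76.3] tilt 1.0 az 14.4 ty az -13.7 elev 0.9 F [-1.2, -0.2, -1.3] grip 0.0874 0.0
[0.55871108 0.16543859 0.076     ]
[0.48848462 0.18025762 0.03      ]
[0.65807321 0.13810911 0.03      ]
```

arm_command:
  series: "4 -6 26 0 0; 4 -6 26 0 0; 0 0 26 0 0; 0 0 26 0 0; 0 0 24 0 0; 0 0 14 0 0; 0 0 8 0 0; 0 0 5 0 0; 0 0 0 0 0; 0 0 0 0 120; 0 0 0 0 160; 0 0 0 0 190; 0 0 0 0 220; 0 0 0 0 255; 0 0 0 0 255; 0 0 0 0 255"
  squeeze: 15

```text
time_s: 9.12
tool_pos: [0.559, 0.1645, 0.0467]
tool_rot: [179.1, -0.4, 76.2]
force: [-0.3, 0.2, -0.2]
grip_width: 0.0486
grasp_force: 0.0
```

```bash
python3 -c "
from h import *
st()"
```

```text
t9.12 q [24.6, 24.8, -53.0, 102.0, 22.3, 63.2, -49.5] p [0.559, 0.1645, 0.0467] rad 0.583 az 16.4
rot [179.1, -0.4, 76.2] tilt 1.0 az 10.9 ty az -13.8 elev 0.9 F [-0.3, 0.2, -0.2] grip 0.0486 0.0
```

arm_command:
  series: "0 0 2 0 255; 0 0 0 0 255; 0 0 0 0 255; 0 0 0 0 255; 0 0 0 0 255; 0 0 0 0 255"
  squeeze: 15

```text
time_s: 9.62
tool_pos: [0.5591, 0.1649, 0.0452]
tool_rot: [179.1, -0.4, 76.3]
force: [-0.8, 0.9, 3.4]
grip_width: 0.0086
grasp_force: 1.9
```

arm_command:
  series: "0 0 0 0 255; 0 0 0 0 255; 0 0 -5 0 255; 0 0 -10 0 255; 0 0 -15 0 255; 0 0 0 0 255"
  squeeze: 45

```text
time_s: 10.12
tool_pos: [0.5608, 0.1652, 0.0782]
tool_rot: [178.8, -0.6, 76.2]
force: [-0.1, -0.0, 0.9]
grip_width: 0.0003
grasp_force: 0.0
```

```bash
python3 -c "
from h import *
st()"
```

```text
t10.12 q [25.8, 22.7, -54.2, 100.4, 20.4, 65.9, -48.2] p [0.5608, 0.1652, 0.0782] rad 0.585 az 16.4
rot [178.8, -0.6, 76.2] tilt 1.3 az 11.2 ty az -13.8 elev 1.2 F [-0.1, -0.0, 0.9] grip 0.0003 0.0
```

```bash
python3 -c "
from h import *
a=cams.read_camera('wrist');b=cams.read_camera('top')
b=cv2.resize(b[160:290,165:285],None,fx=3.2,fy=3.2,interpolation=cv2.INTER_CUBIC)
b=np.vstack([b,np.zeros((420-b.shape[0],b.shape[1],3),np.uint8)]) 
cv2.imwrite('pics/w2.png',np.hstack([a[:, 90:490],b]))"
```

```text
(no output)
```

View pics/w2.png

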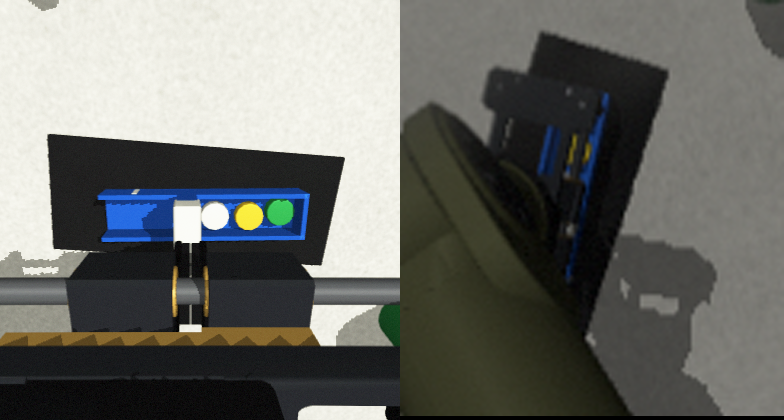

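```bash
python3 -c "
from h import *
o,p,M=st();c=cams.calibration('wrist');H=c['hand_eye']
Hi=np.linalg.inv(H)
pr=lambda P:cv2.projectPoints(np.array(P,float)@Hi[:3,:3].T+Hi[:3,3],np.zeros(3),np.zeros(3),c['K'],c['dist'])[0].reshape(-1,2).round(0).tolist()
print('tcp,grasp',pr([[0,0,0],[0,0,-.019]]))
uv=[[265,203],[291,203],[291,242],[265,242],[190,190],[398,190],[398,240],[193,240]]
q=cv2.undistortPoints(np.array(uv,float).reshape(-1,1,2),c['K'],c['dist']).reshape(-1,2)
d=(M@H[:3,:3]@np.c_[q,np.ones(8)].T).T; O=p+M@H[:3,3]
for i,z in enumerate([.076]*4+[.03]*4):print(uv[i],O+d[i]*(z-O[2])/d[i,2])
P=[.5563,.164,.076];print('hand proj top est',pr([M.T@(np.array(P)-p)]))"
```

```text
t10.22 q [25.8, 22.8, -54.1, 100.6, 20.5, 65.8, -48.2] p [0.5595, 0.1644, 0.0759] rad 0.583 az 16.4
rot [178.9, -0.5, 76.2] tilt 1.2 az 10.1 ty az -13.8 elev 1.1 F [-0.0, -0.0, -0.5] grip 0.0004 0.0
tcp,grasp [[279.0, 239.0], [278.0, 251.0]]
[265, 203] [0.55698846 0.19261618 0.076     ]
[291, 203] [0.57424765 0.18827688 0.076     ]
[291, 242] [0.56767695 0.16037283 0.076     ]
[265, 242] [0.54975434 0.16493202 0.076     ]
[190, 190] [0.49505202 0.20744346 0.03      ]
[398, 190] [0.66398294 0.165119   0.03      ]
[398, 240] [0.65806611 0.12011973 0.03      ]
[193, 240] [0.48331617 0.1645279  0.03      ]
hand proj top est [[274.0, 241.0]]
```

arm_command:
  series: "0 0 -20 0 100; 0 0 -30 0 0; 0 0 -30 0 0; 0 0 -20 0 0; 0 0 0 0 0; 0 0 0 0 0; 0 0 0 0 0; 0 0 0 0 0"
  squeeze: 15

```text
time_s: 10.88
tool_pos: [0.5558, 0.1634, 0.173]
tool_rot: [179.2, -0.4, 76.2]
force: [-0.0, -0.3, -0.4]
grip_width: 0.0459
grasp_force: 0.0
```

```bash
python3 -c "
from h import *
st()
a=cams.read_camera('wrist');b=cams.read_camera('side')
a=cv2.resize(a[120:260,150:430],None,fx=1.43,fy=1.43)
b=cv2.resize(b[200:340,170:310],(400,400),interpolation=cv2.INTER_CUBIC)
a=np.vstack([a,np.zeros((400-a.shape[0],a.shape[1],3),np.uint8)]) ;print(a.shape)
cv2.imwrite('pics/w3.png',np.hstack([a,b]))"
```

```text
t10.88 q [28.8, 17.4, -56.9, 94.3, 15.2, 75.6, -44.3] p [0.5558, 0.1634, 0.173] rad 0.579 az 16.4
rot [179.2, -0.4, 76.2] tilt 0.9 az 10.5 ty az -13.8 elev 0.8 F [-0.0, -0.3, -0.4] grip 0.0459 0.0
(400, 400, 3)
```

View pics/w3.png

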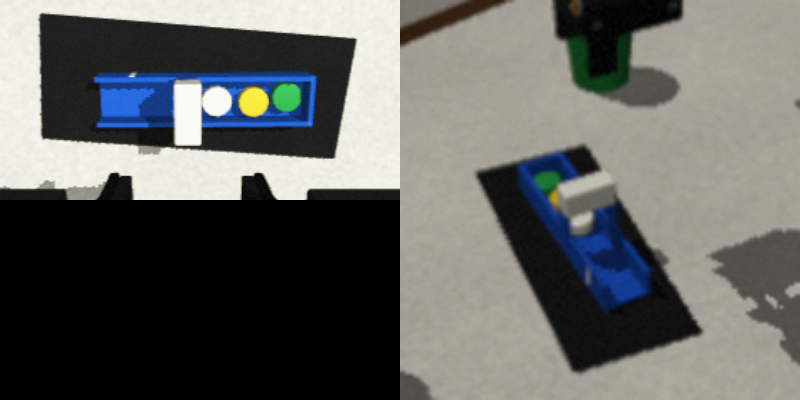

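```bash
python3 -c "
from h import *
o,p,M=st()
print(proj('side',[p,[.5563,.164,.076],[.559,.1655,.064]]).round(1), 'handle seen',(170+187/2.857,200+195/2.857))
c=cams.calibration('wrist');H=c['hand_eye']
uv=np.array([[174,82],[200,82],[200,145],[174,145],[187,113]])/1.43+[150,120]
q=cv2.undistortPoints(uv.reshape(-1,1,2),c['K'],c['dist']).reshape(-1,2)
d=(M@H[:3,:3]@np.c_[q,np.ones(5)].T).T; O=p+M@H[:3,3]
for z in(.076,.06,.09):print(z,(O+d*((z-O[2])/d[:,2])[:,None]).round(4).tolist())
"
```

```text
t10.98 q [28.8, 17.4, -56.9, 94.3, 15.2, 75.6, -44.3] p [0.556, 0.1636, 0.1732] rad 0.580 az 16.4
rot [179.2, -0.4, 76.2] tilt 0.9 az 11.5 ty az -13.8 elev 0.8 F [0.3, -0.5, -0.2] grip 0.0541 0.0
[[234.4 230. ]
 [235.5 263.8]
 [234.5 267.5]] handle seen (235.4532726636332, 268.2534126706335)
0.076 [[0.5569, 0.1922, 0.076], [0.5746, 0.1879, 0.076], [0.5639, 0.1426, 0.076], [0.5454, 0.1472, 0.076], [0.5604, 0.1683, 0.076]]
0.06 [[0.556, 0.1897, 0.06], [0.5747, 0.1851, 0.06], [0.5634, 0.1373, 0.06], [0.5439, 0.1422, 0.06], [0.5597, 0.1645, 0.06]]
0.09 [[0.5576, 0.1945, 0.09], [0.5745, 0.1903, 0.09], [0.5643, 0.1472, 0.09], [0.5467, 0.1516, 0.09], [0.561, 0.1717, 0.09]]
```

```bash
python3 -c "
from h import *
o,p,M=st()
c=cams.calibration('wrist');Hi=np.linalg.inv(c['hand_eye'])
for x in(.01,0,-.01,-.02,-.03):
  P=np.array([[x,s*(.023+.005),0] for s in(-1,1)])
  w=proj('side',p+P@M.T); wr=cv2.projectPoints(P@Hi[:3,:3].T+Hi[:3,3],np.zeros(3),np.zeros(3),c['K'],c['dist'])[0].reshape(-1,2)
  print(x,((w-[170,200])*2.857+[400,0]).round(0).tolist(),((wr-[150,120])*1.43).round(0).tolist())
"
```

```text
t10.98 q [28.8, 17.4, -56.9, 94.3, 15.2, 75.6, -44.3] p [0.556, 0.1636, 0.1732] rad 0.580 az 16.4
rot [179.2, -0.4, 76.2] tilt 0.9 az 11.5 ty az -13.8 elev 0.8 F [0.3, -0.5, -0.2] grip 0.0541 0.0
0.01 [[587.0, 108.0], [558.0, 71.0]] [[127.0, 152.0], [241.0, 152.0]]
0 [[599.0, 104.0], [569.0, 68.0]] [[127.0, 171.0], [240.0, 171.0]]
-0.01 [[611.0, 101.0], [581.0, 64.0]] [[128.0, 189.0], [240.0, 189.0]]
-0.02 [[622.0, 98.0], [592.0, 61.0]] [[129.0, 207.0], [239.0, 207.0]]
-0.03 [[634.0, 94.0], [603.0, 58.0]] [[130.0, 225.0], [238.0, 225.0]]
```

arm_command:
  series: "4 3 25 0 0; 0 0 25 0 0; 0 0 25 0 0; 0 0 25 0 0; 0 0 20 0 0; 0 0 15 0 0; 0 0 8 0 0; 0 0 5 0 0; 0 0 0 0 0; 0 0 0 0 0"

```text
time_s: 11.82
tool_pos: [0.5638, 0.1681, 0.0275]
tool_rot: [179.0, -0.5, 76.3]
force: [0.1, -0.5, 0.5]
grip_width: 0.087
grasp_force: 0.0
```

arm_command:
  series: "0 0 0 0 255; 0 0 0 0 255; 0 0 0 0 255; 0 0 0 0 255; 0 0 0 0 255; 0 0 0 0 255; 0 0 0 0 255; 0 0 0 0 255; 0 0 0 0 255; 0 0 0 0 255; 0 0 0 0 255; 0 0 0 0 255; 0 0 0 0 255"
  squeeze: 15

```text
time_s: 12.9
tool_pos: [0.5627, 0.1679, 0.0266]
tool_rot: [179.1, -0.4, 76.3]
force: [-0.8, 0.3, -0.2]
grip_width: 0.0199
grasp_force: 15.0
```

arm_command:
  series: "0 0 0 0 255; 0 0 0 0 255; 0 0 -5 0 255; 0 0 -15 0 255; 0 0 -25 0 255; 0 0 -35 0 255; 0 0 -40 0 255; 0 0 -40 0 255; 0 0 -40 0 255; 0 0 -25 0 255; 0 0 -10 0 255; 0 0 0 0 255"
  squeeze: 45

```text
time_s: 13.9
tool_pos: [0.5604, 0.1676, 0.2649]
tool_rot: [178.8, -0.5, 76.2]
force: [0.9, 0.3, -2.4]
grip_width: 0.0194
grasp_force: 44.9
```

```bash
cat >> h.py <<'E'
def plan(goal,n,turn=0.0):
    """n equal world steps to goal (m) with a total turn about tool z (rad); prints rows"""
    o,p,M=st(); d=(np.array(goal)-p)*1000/n; W=[]
    for i in range(n):
        s=M.T@d; W.append("%.0f %.0f %.0f %.3f 255"%(*s,turn/n)); M=M@R.from_euler("z",turn/n).as_matrix()
    print("; ".join(W))
E
python3 -c "
from h import *
plan([.62,-.13,.32],20,-2.27)"
```

```text
t13.90 q [29.1, 15.0, -58.1, 85.8, 13.2, 84.9, -42.8] p [0.5604, 0.1676, 0.2649] rad 0.585 az 16.6
rot [178.8, -0.5, 76.2] tilt 1.3 az 9.9 ty az -13.8 elev 1.2 F [0.9, 0.3, -2.4] grip 0.0194 44.9
-14 6 -3 -0.114 255; -14 5 -3 -0.114 255; -15 3 -3 -0.114 255; -15 2 -3 -0.114 255; -15 -0 -3 -0.114 255; -15 -2 -3 -0.114 255; -15 -4 -3 -0.114 255; -14 -5 -3 -0.114 255; -14 -7 -3 -0.114 255; -13 -8 -3 -0.114 255; -12 -10 -3 -0.114 255; -11 -11 -3 -0.114 255; -9 -12 -3 -0.114 255; -8 -13 -3 -0.114 255; -6 -14 -3 -0.114 255; -5 -14 -3 -0.114 255; -3 -15 -3 -0.114 255; -1 -15 -3 -0.114 255; 0 -15 -3 -0.114 255; 2 -15 -3 -0.114 255
```

arm_command:
  series: "-7 3 -2 -0.07 255; -14 5 -3 -0.114 255; -15 3 -3 -0.114 255; -15 2 -3 -0.114 255; -15 0 -3 -0.114 255; -15 -2 -3 -0.114 255; -15 -4 -3 -0.114 255; -14 -5 -3 -0.114 255; -14 -7 -3 -0.114 255; -13 -8 -3 -0.114 255; -12 -10 -3 -0.114 255; -11 -11 -3 -0.114 255; -9 -12 -3 -0.114 255; -8 -13 -3 -0.114 255; -6 -14 -3 -0.114 255; -5 -14 -3 -0.114 255; -3 -15 -3 -0.114 255; -1 -15 -3 -0.114 255; 0 -15 -3 -0.114 255; 1 -8 -2 -0.07 255"

```text
time_s: 15.57
tool_pos: [0.6061, -0.1214, 0.3168]
tool_rot: [-179.9, 0.8, -158.0]
force: [-0.3, -0.5, -2.1]
grip_width: 0.0196
grasp_force: 44.9
```

```bash
python3 -c "
from h import *
plan([.62,-.135,.55],8)"
```

```text
t15.57 q [60.0, 27.7, -74.5, 74.8, 26.7, 95.7, 102.6] p [0.6061, -0.1214, 0.3168] rad 0.618 az -11.3
rot [-179.9, 0.8, -158.0] tilt 0.8 az 13.2 ty az 112.0 elev -0.1 F [-0.3, -0.5, -2.1] grip 0.0196 44.9
-1 -2 -29 0.000 255; -1 -2 -29 0.000 255; -1 -2 -29 0.000 255; -1 -2 -29 0.000 255; -1 -2 -29 0.000 255; -1 -2 -29 0.000 255; -1 -2 -29 0.000 255; -1 -2 -29 0.000 255
```

arm_command:
  series: "0 -1 -15 0 255; -1 -2 -25 0 255; -1 -2 -25 0 255; -1 -2 -25 0 255; -1 -2 -25 0 255; -1 -2 -25 0 255; 0 0 -15 0 255; 0 0 -5 0 255"

```text
time_s: 16.23
tool_pos: [0.6132, -0.1271, 0.4798]
tool_rot: [-179.8, 1.0, -158.1]
force: [0.1, 0.9, -1.9]
grip_width: 0.0193
grasp_force: 44.9
```

```bash
python3 -c "
from h import *
st()"
```

```text
t16.23 q [46.4, 29.0, -70.4, 49.8, 30.5, 115.1, 104.9] p [0.6132, -0.1271, 0.4798] rad 0.626 az -11.7
rot [-179.8, 1.0, -158.1] tilt 1.0 az 12.7 ty az 111.9 elev -0.2 F [0.1, 0.9, -1.9] grip 0.0193 44.9
```

arm_command:
  series: "0 0 -15 0 255; 0 0 -20 0 255; 0 0 -20 0 255; 0 0 -20 0 255; 0 0 -20 0 255; 0 0 -20 0 255; 0 0 0 0 255"

```text
time_s: 16.82
tool_pos: [0.616, -0.1301, 0.4925]
tool_rot: [179.1, -2.7, -158.5]
force: [-0.5, -1.6, -2.6]
grip_width: 0.0197
grasp_force: 44.9
```

```bash
python3 -c "
from h import *
st()"
```

```text
t16.82 q [16.7, 23.3, -14.2, 42.6, 6.7, 117.4, 117.8] p [0.616, -0.1301, 0.4925] rad 0.630 az -11.9
rot [179.1, -2.7, -158.5] tilt 2.8 az -176.6 ty az 111.4 elev 0.9 F [-0.5, -1.6, -2.6] grip 0.0197 44.9
```

arm_command:
  series: "0 0 -20 0 255; 0 0 -20 0 255; 0 0 -20 0 255; 0 0 -20 0 255; 0 0 -20 0 255; 0 0 -20 0 255; 0 0 0 0 255"

```text
time_s: 17.4
tool_pos: [0.6021, -0.1218, 0.5411]
tool_rot: [-178.9, 1.0, -157.9]
force: [0.0, -0.9, -0.3]
grip_width: 0.02
grasp_force: 44.9
```

```bash
python3 -c "
from h import *
st()"
```

```text
t17.40 q [1.2, 19.5, 13.2, 41.8, -4.6, 117.6, 123.5] p [0.6021, -0.1218, 0.5411] rad 0.614 az -11.4
rot [-178.9, 1.0, -157.9] tilt 1.5 az -26.3 ty az 112.1 elev -1.1 F [0.0, -0.9, -0.3] grip 0.0200 44.9
```

arm_command:
  series: "0 0 -30 0 255; 0 0 -30 0 255; 0 0 -30 0 255; 0 0 -30 0 255; 0 0 -30 0 255; 0 0 -30 0 255; 0 0 -30 0 255; 0 0 0 0 255"

```text
time_s: 18.07
tool_pos: [0.5588, -0.1131, 0.6346]
tool_rot: [-173.6, 8.7, -157.5]
force: [-1.6, -0.9, -0.6]
grip_width: 0.0195
grasp_force: 44.9
```

```bash
python3 -c "
from h import *
st()"
```

```text
t18.07 q [-5.7, 11.5, 20.5, 40.6, -4.6, 117.6, 123.5] p [0.5588, -0.1131, 0.6346] rad 0.570 az -11.4
rot [-173.6, 8.7, -157.5] tilt 10.8 az -13.8 ty az 111.5 elev -6.3 F [-1.6, -0.9, -0.6] grip 0.0195 44.9
```

```bash
python3 -c "
from h import *
o,p,M=st();plan(p+[.0,0,.3],10)"
```

```text
t18.07 q [-5.7, 11.5, 20.5, 40.6, -4.6, 117.6, 123.5] p [0.5588, -0.1131, 0.6346] rad 0.570 az -11.4
rot [-173.6, 8.7, -157.5] tilt 10.8 az -13.8 ty az 111.5 elev -6.3 F [-1.6, -0.9, -0.6] grip 0.0195 44.9
t18.07 q [-5.7, 11.5, 20.5, 40.6, -4.6, 117.6, 123.5] p [0.5588, -0.1131, 0.6346] rad 0.570 az -11.4
rot [-173.6, 8.7, -157.5] tilt 10.8 az -13.8 ty az 111.5 elev -6.3 F [-1.6, -0.9, -0.6] grip 0.0195 44.9
-5 -3 -29 0.000 255; -5 -3 -29 0.000 255; -5 -3 -29 0.000 255; -5 -3 -29 0.000 255; -5 -3 -29 0.000 255; -5 -3 -29 0.000 255; -5 -3 -29 0.000 255; -5 -3 -29 0.000 255; -5 -3 -29 0.000 255; -5 -3 -29 0.000 255
```

arm_command:
  series: "4 4 -29 0 255; 4 4 -29 0 255; 4 4 -29 0 255; 4 4 -29 0 255; 5 5 -29 0 255; 5 5 -29 0 255; 5 5 -29 0 255; 6 6 -29 0 255; 6 6 -29 0 255; 0 0 0 0 255"

```text
time_s: 18.9
tool_pos: [0.4697, -0.0882, 0.7096]
tool_rot: [-169.4, 15.6, -156.5]
force: [-1.5, -0.1, -1.1]
grip_width: 0.0193
grasp_force: 44.9
```

```bash
python3 -c "
from h import *
st()"
```

```text
t18.90 q [-10.4, -1.4, 15.7, 44.9, 2.5, 117.6, 118.9] p [0.4697, -0.0882, 0.7096] rad 0.478 az -10.6
rot [-169.4, 15.6, -156.5] tilt 18.8 az -11.2 ty az 110.6 elev -10.2 F [-1.5, -0.1, -1.1] grip 0.0193 44.9
```

arm_command:
  series: "-13 -8 -26 0 255; -13 -8 -26 0 255; -13 -8 -26 0 255; -13 -8 -26 0 255; -13 -8 -26 0 255; -13 -8 -26 0 255; -13 -8 -26 0 255; 0 0 0 0 255"

```text
time_s: 19.57
tool_pos: [0.5033, -0.093, 0.7898]
tool_rot: [-163.8, 23.6, -154.5]
force: [-0.1, -0.5, -1.5]
grip_width: 0.0192
grasp_force: 44.9
```

```bash
python3 -c "
from h import *
st()"
```

```text
t19.57 q [-29.8, 4.1, 44.1, 31.0, -4.8, 117.6, 122.4] p [0.5033, -0.093, 0.7898] rad 0.512 az -10.5
rot [-163.8, 23.6, -154.5] tilt 28.4 az -10.6 ty az 108.8 elev -14.9 F [-0.1, -0.5, -1.5] grip 0.0192 44.9
```

arm_command:
  series: "-13 -8 -26 0 255; -13 -8 -26 0 255; -13 -8 -26 0 255; -13 -8 -26 0 255; 0 0 0 0 255"

```text
time_s: 19.98
tool_pos: [0.5004, -0.0925, 0.8341]
tool_rot: [-160.2, 27.9, -153.0]
force: [-0.6, -0.7, -1.8]
grip_width: 0.0196
grasp_force: 44.9
```

```bash
python3 -c "
from h import *
o,p,M=st()
# pose target: chute yaw psi pitch from tilt; aligned: rear dir az = d az
zt=M[:,2]; y=np.array([np.cos(np.radians(-12)),np.sin(np.radians(-12)),0])
ya=y-zt*(y@zt); ya/=np.linalg.norm(ya); ang=np.arctan2(ya@M[:,0],ya@M[:,1]); print('turn about tool z to align',-ang,np.degrees(np.arcsin(ya[2])))
xt=np.cross(ya,zt); Mf=np.c_[xt,ya,zt]; print(np.linalg.det(Mf))
# chute x = ya, chute z = -zt; mark in tool: handle centre = TCP -37mm*zt
def tcp_for(mark): # mark on underside -> tcp
    handle=np.array(mark)+.045*ya-.060*zt; return handle+.037*zt
print('tcp at bar contact',tcp_for([.568,-.1775,.151]).round(4), 'chute y az',xt)
"
```

```text
t19.98 q [-23.0, 4.9, 38.7, 24.6, -6.1, 117.6, 122.3] p [0.5004, -0.0925, 0.8341] rad 0.509 az -10.5
rot [-160.2, 27.9, -153.0] tilt 33.8 az -10.5 ty az 107.4 elev -17.4 F [-0.6, -0.7, -1.8] grip 0.0196 44.9
turn about tool z to align 2.169860897765653 33.75002530801627
1.0
tcp at bar contact [ 0.5919 -0.1834  0.1951] chute y az [0.20788131 0.97800466 0.0170954 ]
```

```bash
python3 -c "
from h import *
plan([.6115,-.1876,.245],20,0.9)"
```

```text
t19.98 q [-23.0, 4.9, 38.7, 24.6, -6.1, 117.6, 122.3] p [0.5004, -0.0925, 0.8341] rad 0.509 az -10.5
rot [-160.2, 27.9, -153.0] tilt 33.8 az -10.5 ty az 107.4 elev -17.4 F [-0.6, -0.7, -1.8] grip 0.0196 44.9
11 3 28 0.045 255; 11 2 28 0.045 255; 12 2 28 0.045 255; 12 1 28 0.045 255; 12 1 28 0.045 255; 12 0 28 0.045 255; 12 -0 28 0.045 255; 12 -1 28 0.045 255; 12 -1 28 0.045 255; 12 -2 28 0.045 255; 11 -2 28 0.045 255; 11 -3 28 0.045 255; 11 -3 28 0.045 255; 11 -4 28 0.045 255; 11 -4 28 0.045 255; 11 -5 28 0.045 255; 10 -5 28 0.045 255; 10 -6 28 0.045 255; 10 -6 28 0.045 255; 10 -7 28 0.045 255
```

arm_command:
  series: "4 1 9 0.03 255; 8 2 19 0.045 255; 12 2 28 0.045 255; 12 1 28 0.045 255; 12 1 28 0.045 255; 12 0 28 0.045 255; 12 0 28 0.045 255; 12 -1 28 0.045 255; 12 -1 28 0.045 255; 12 -2 28 0.045 255; 11 -2 28 0.045 255; 11 -3 28 0.045 255; 7 -2 18 0.045 255; 3 -1 8 0.03 255"
  squeeze: 55

```text
time_s: 21.15
tool_pos: [0.563, -0.1523, 0.4726]
tool_rot: [178.7, 33.0, 167.1]
force: [-0.9, 0.2, -2.5]
grip_width: 0.0198
grasp_force: 55.0
```

```bash
python3 -c "
from h import *
plan([.6115,-.1876,.245],10,0.33)"
```

```text
t21.15 q [9.3, -17.0, 3.1, 94.5, -0.2, 69.6, 90.0] p [0.563, -0.1523, 0.4726] rad 0.583 az -15.1
rot [178.7, 33.0, 167.1] tilt 33.0 az -10.6 ty az 77.8 elev 1.1 F [-0.9, 0.2, -2.5] grip 0.0198 55.0
8 -3 22 0.033 255; 8 -3 22 0.033 255; 8 -3 22 0.033 255; 7 -4 22 0.033 255; 7 -4 22 0.033 255; 7 -4 22 0.033 255; 7 -4 22 0.033 255; 7 -5 22 0.033 255; 7 -5 22 0.033 255; 7 -5 22 0.033 255
```

arm_command:
  series: "4 -2 11 0.02 255; 8 -3 22 0.033 255; 8 -3 22 0.033 255; 7 -4 22 0.033 255; 7 -4 22 0.033 255; 7 -4 22 0.033 255; 7 -4 22 0.033 255; 7 -5 22 0.033 255; 7 -5 22 0.033 255; 7 -5 22 0.03 255; 4 -2 11 0.02 255; 0 0 0 0 255"

```text
time_s: 22.15
tool_pos: [0.6128, -0.1864, 0.248]
tool_rot: [166.8, 30.7, 145.0]
force: [-0.1, 0.8, -2.8]
grip_width: 0.0194
grasp_force: 55.0
```

```bash
cat > f.py <<'E'
from h import *
o,p,M=st()
zt=M[:,2]; y=np.array([np.cos(np.radians(-12)),np.sin(np.radians(-12)),0])
ya=y-zt*(y@zt); ya/=np.linalg.norm(ya); t=-np.arctan2(ya@M[:,0],ya@M[:,1])
T=np.array([.568,-.1775,.151])+.045*ya-.060*zt+.037*zt
print('turn left',t,'pitch',np.degrees(np.arcsin(ya[2])),'contact tcp',T.round(4))
E
python3 -c "
from f import *
plan(T+[0,0,.0],12,t)
cv2.imwrite('pics/t4.png',cams.read_camera('top'))
cv2.imwrite('pics/s4.png',cams.read_camera('side'))
a=cv2.resize(cv2.imread('pics/t4.png')[150:300,290:440],(400,400));b=cv2.resize(cv2.imread('pics/s4.png')[120:270,270:420],(400,400))
cv2.imwrite('pics/v4.png',np.hstack([a,b]))"
```

```text
t22.15 q [12.1, -9.3, 4.2, 113.7, -3.9, 42.6, 77.1] p [0.6128, -0.1864, 0.248] rad 0.640 az -16.9
rot [166.8, 30.7, 145.0] tilt 33.2 az -10.4 ty az 61.8 elev 11.3 F [-0.1, 0.8, -2.8] grip 0.0194 55.0
turn left 1.2378642460185811 pitch 33.143789365812175 contact tcp [ 0.5924 -0.1835  0.1949]
t22.15 q [12.1, -9.3, 4.2, 113.7, -3.9, 42.6, 77.1] p [0.6128, -0.1864, 0.248] rad 0.640 az -16.9
rot [166.8, 30.7, 145.0] tilt 33.2 az -10.4 ty az 61.8 elev 11.3 F [-0.1, 0.8, -2.8] grip 0.0194 55.0
4 -1 3 0.103 255; 3 -2 3 0.103 255; 3 -2 3 0.103 255; 3 -2 3 0.103 255; 3 -3 3 0.103 255; 2 -3 3 0.103 255; 2 -3 3 0.103 255; 2 -3 3 0.103 255; 1 -4 3 0.103 255; 1 -4 3 0.103 255; 1 -4 3 0.103 255; 0 -4 3 0.103 255
```

View pics/v4.png

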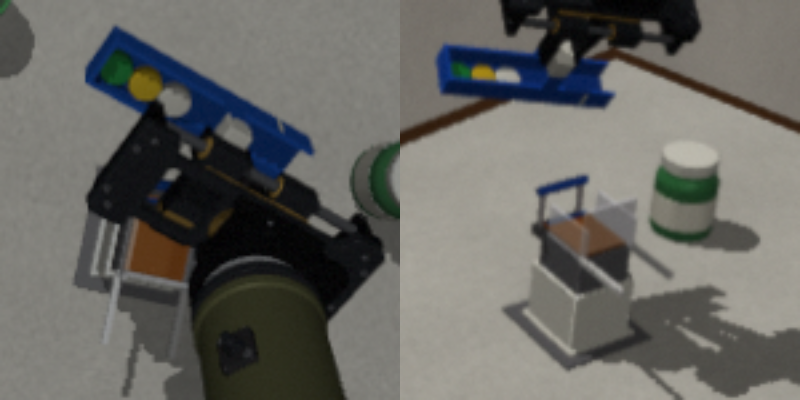

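The left panel (top view) shows the chute held across the far side of the hopper, with all three tablets at its rear. In the right panel (side view) the chute is clear above the bar. I'll check my grasp geometry against the side picture.

```bash
python3 -c "
from f import *
C=np.c_[M[:,1],np.cross(-zt,M[:,1]),-zt]
h=p-.037*zt
pts={'handle':[0,0,0],'spoutL':[-.075,.021,-.06],'spoutR':[-.075,-.021,-.06],'rearLtop':[.105,.021,-.034],'rearRtop':[.105,-.021,-.034],'rearRbot':[.105,-.021,-.06]}
for n,c in (('side',(270,120,400)),('top',(290,150,0))):
  for k,v in pts.items():
    w=h+C@np.array(v); print(n,k,w.round(3),((proj(n,w)[0]-c[:2])*400/150+[c[2],0]).round(0))
"
```

```text
t22.25 q [12.1, -9.4, 4.1, 113.4, -3.9, 42.6, 77.1] p [0.6152, -0.1868, 0.2537] rad 0.643 az -16.9
rot [166.6, 31.2, 144.9] tilt 33.6 az -10.4 ty az 61.9 elev 11.4 F [0.4, 0.2, -1.7] grip 0.0190 55.0
turn left 1.2392276331310201 pitch 33.61391971589265 contact tcp [ 0.592  -0.1834  0.1951]
side handle [ 0.595 -0.183  0.285] [555.  50.]
side spoutL [ 0.578 -0.244  0.209] [601. 108.]
side spoutR [ 0.608 -0.264  0.231] [594.  74.]
side rearLtop [ 0.647 -0.085  0.266] [446.  77.]
side rearRtop [ 0.677 -0.106  0.288] [441.  42.]
side rearRbot [ 0.691 -0.109  0.266] [433.  57.]
top handle [ 0.595 -0.183  0.285] [221. 148.]
top spoutL [ 0.578 -0.244  0.209] [275. 172.]
top spoutR [ 0.608 -0.264  0.231] [307. 133.]
top rearLtop [ 0.647 -0.085  0.266] [82. 82.]
top rearRtop [ 0.677 -0.106  0.288] [113.  37.]
top rearRbot [ 0.691 -0.109  0.266] [112.  23.]
```

```bash
python3 -c "
from f import *
plan(T+[0,0,.028],10,t)
Mf=np.c_[np.cross(ya,zt),ya,zt];print((Mf.T@[0,0,-10]).round(2))"
```

```text
t22.25 q [12.1, -9.4, 4.1, 113.4, -3.9, 42.6, 77.1] p [0.6152, -0.1868, 0.2537] rad 0.643 az -16.9
rot [166.6, 31.2, 144.9] tilt 33.6 az -10.4 ty az 61.9 elev 11.4 F [0.4, 0.2, -1.7] grip 0.0190 55.0
turn left 1.2392276331310201 pitch 33.61391971589265 contact tcp [ 0.592  -0.1834  0.1951]
t22.25 q [12.1, -9.4, 4.1, 113.4, -3.9, 42.6, 77.1] p [0.6152, -0.1868, 0.2537] rad 0.643 az -16.9
rot [166.6, 31.2, 144.9] tilt 33.6 az -10.4 ty az 61.9 elev 11.4 F [0.4, 0.2, -1.7] grip 0.0190 55.0
3 -1 1 0.124 255; 3 -2 1 0.124 255; 3 -2 1 0.124 255; 3 -3 1 0.124 255; 2 -3 1 0.124 255; 2 -3 1 0.124 255; 2 -3 1 0.124 255; 1 -3 1 0.124 255; 1 -4 1 0.124 255; 0 -4 1 0.124 255
[-0.19 -5.54  8.33]
```

arm_command:
  series: "3 -1 1 0.124 255; 3 -2 1 0.124 255; 3 -2 1 0.124 255; 3 -3 1 0.124 255; 2 -3 1 0.124 255; 2 -3 1 0.124 255; 2 -3 1 0.124 255; 1 -3 1 0.124 255; 1 -4 1 0.124 255; 0 -4 1 0.124 255; 0 -5.5 8.3 0 255; 0 -5.5 8.3 0 255; 0 -4.4 6.7 0 255; 0 -2.2 3.3 0 255; 0 -1.1 1.7 0 255"

```text
time_s: 23.5
tool_pos: [0.5905, -0.1825, 0.1906]
tool_rot: [146.4, -1.1, 78.0]
force: [-3.6, 1.4, 2.6]
grip_width: 0.0193
grasp_force: 55.0
```

```bash
python3 -c "
from f import *
print((p-T).round(4))"
```

```text
t23.50 q [21.1, -9.7, -3.6, 121.0, -7.6, 35.4, 9.9] p [0.5905, -0.1825, 0.1906] rad 0.618 az -17.2
rot [146.4, -1.1, 78.0] tilt 33.6 az -10.4 ty az -12.7 elev 33.6 F [-3.6, 1.4, 2.6] grip 0.0193 55.0
turn left -0.0002988870299699364 pitch 33.585508398730674 contact tcp [ 0.5921 -0.1834  0.195 ]
[-0.0015  0.0009 -0.0045]
```

arm_command:
  series: "0 -1.1 1.7 0 255; 0 -1.1 1.7 0 255; 0 0 0 0 255; 0 0 0 0 255"

```text
time_s: 23.83
tool_pos: [0.5907, -0.1825, 0.1875]
tool_rot: [146.4, -1.1, 77.9]
force: [-5.4, 2.1, 2.7]
grip_width: 0.0194
grasp_force: 55.1
```

```bash
python3 -c "
from f import *
print((p-T).round(4))"
```

```text
t23.83 q [21.1, -9.5, -3.6, 121.3, -7.7, 35.0, 9.9] p [0.5907, -0.1825, 0.1875] rad 0.618 az -17.2
rot [146.4, -1.1, 77.9] tilt 33.6 az -10.4 ty az -12.8 elev 33.6 F [-5.4, 2.1, 2.7] grip 0.0194 55.1
turn left -0.0013651157573531859 pitch 33.62294952730729 contact tcp [ 0.592  -0.1834  0.1951]
[-0.0013  0.0009 -0.0076]
```

```bash
python3 -c "
from h import *
a=cams.read_camera('top')[160:280,290:410];b=cams.read_camera('side')[140:260,280:400]
st()
cv2.imwrite('pics/v5.png',np.hstack([cv2.resize(x,(400,400),interpolation=cv2.INTER_CUBIC) for x in(a,b)]))"
```

```text
t23.93 q [21.1, -9.5, -3.6, 121.3, -7.7, 35.0, 9.9] p [0.5907, -0.1826, 0.1875] rad 0.618 az -17.2
rot [146.4, -1.1, 77.9] tilt 33.6 az -10.4 ty az -12.8 elev 33.6 F [-5.4, 0.7, 3.3] grip 0.0195 55.1
```

View pics/v5.png

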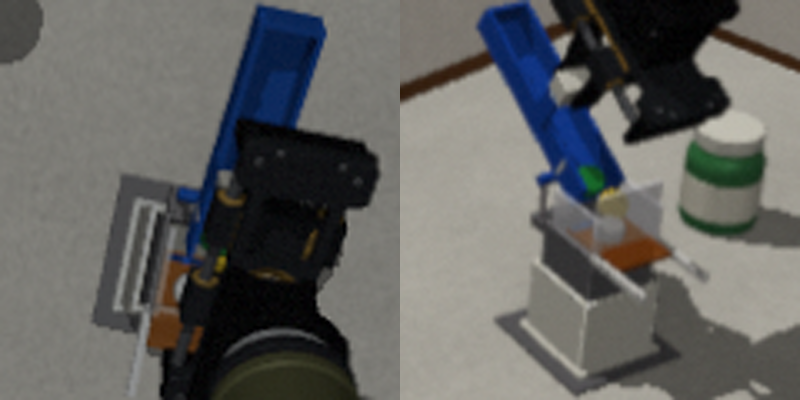

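The tablets have slid down. White and yellow are inside the fences on the partly open shutter, and green is still in the spout at side-panel (593,180). I'll press further.

arm_command:
  series: "0 -1.1 1.7 0 255; 0 -0.6 0.8 0 255; 0 0 0 0 255; 0 0 0 0 255; 0 0 0 0 255"

```text
time_s: 24.35
tool_pos: [0.5908, -0.1825, 0.1849]
tool_rot: [146.3, -1.1, 77.9]
force: [-6.3, 1.8, 4.2]
grip_width: 0.0195
grasp_force: 55.1
```

```bash
python3 -c "
from f import *
print((p-T).round(4))"
```

```text
t24.35 q [21.1, -9.4, -3.6, 121.5, -7.8, 34.6, 10.0] p [0.5908, -0.1825, 0.1849] rad 0.618 az -17.2
rot [146.3, -1.1, 77.9] tilt 33.7 az -10.4 ty az -12.8 elev 33.6 F [-6.3, 1.8, 4.2] grip 0.0195 55.1
turn left -0.001493615272655741 pitch 33.65055894291728 contact tcp [ 0.592  -0.1834  0.1951]
[-0.0012  0.0009 -0.0102]
```

arm_command:
  series: "0 -0.6 0.8 0 255; 0 -0.6 0.8 0 255; 0 0 0 0 255; 0 0 0 0 255; 0 0 0 0 255"

```text
time_s: 24.77
tool_pos: [0.5909, -0.1825, 0.1833]
tool_rot: [146.3, -1.1, 77.9]
force: [-6.9, 1.2, 6.0]
grip_width: 0.0195
grasp_force: 55.2
```

arm_command:
  series: "0 -0.6 0.8 0 255; 0 0 0 0 255; 0 0 0 0 255; 0 0 0 0 255"

```text
time_s: 25.1
tool_pos: [0.5909, -0.1825, 0.1825]
tool_rot: [146.3, -1.1, 77.9]
force: [-7.8, 1.1, 7.1]
grip_width: 0.0198
grasp_force: 55.2
```

arm_command:
  series: "0 0 0 0 255; 0 0 0 0 255; 0 0 0 0 255; 0 0 0 0 255; 0 0 0 0 255; 0 0 0 0 255; 0 0 0 0 255; 0 0 0 0 255; 0 0 0 0 255; 0 0 0 0 255"

```text
time_s: 25.93
tool_pos: [0.5909, -0.1825, 0.1825]
tool_rot: [146.3, -1.1, 77.9]
force: [-7.6, 1.7, 6.9]
grip_width: 0.0197
grasp_force: 55.2
```

```bash
cat > cnt.py <<'E'
from h import *
def cnt(b):
    hsv=cv2.cvtColor(b,cv2.COLOR_BGR2HSV); out={}
    for n,lo,hi in(('yellow',(20,70,60),(34,255,255)),('green',(45,90,40),(80,255,255)),('amber',(3,100,50),(18,255,255))):
        k=cv2.inRange(hsv,lo,hi);ys,xs=np.nonzero(k);out[n]=(len(xs),(xs.mean().round(),ys.mean().round()) if len(xs) else None,(xs.min(),xs.max(),ys.min(),ys.max()) if len(xs) else None)
    return out
E
python3 -c "
from cnt import *
st()
v=cv2.imread('pics/v5.png')[:,400:][:,:270]; print('before',cnt(cv2.resize(v,(81,120))))
b=cams.read_camera('side'); print('now',cnt(b[140:260,280:361])); cv2.imwrite('pics/s6.png',b)
w=cams.read_camera('wrist'); cv2.imwrite('pics/w6.png',w); print('wrist',cnt(w))
"
```

```text
t25.93 q [21.0, -9.3, -3.6, 121.7, -7.8, 34.2, 10.0] p [0.5909, -0.1825, 0.1825] rad 0.618 az -17.2
rot [146.3, -1.1, 77.9] tilt 33.7 az -10.4 ty az -12.8 elev 33.7 F [-7.6, 1.7, 6.9] grip 0.0197 55.2
before {'yellow': (53, (np.float64(63.0), np.float64(57.0)), (np.int64(57), np.int64(67), np.int64(1), np.int64(64))), 'green': (42, (np.float64(57.0), np.float64(54.0)), (np.int64(54), np.int64(60), np.int64(50), np.int64(58))), 'amber': (299, (np.float64(48.0), np.float64(50.0)), (np.int64(0), np.int64(80), np.int64(2), np.int64(81)))}
now {'yellow': (2, (np.float64(61.0), np.float64(12.0)), (np.int64(60), np.int64(62), np.int64(9), np.int64(14))), 'green': (0, None, None), 'amber': (354, (np.float64(53.0), np.float64(56.0)), (np.int64(0), np.int64(80), np.int64(0), np.int64(85)))}
wrist {'yellow': (4800, (np.float64(293.0), np.float64(332.0)), (np.int64(122), np.int64(447), np.int64(209), np.int64(345))), 'green': (3208, (np.float64(304.0), np.float64(20.0)), (np.int64(265), np.int64(347), np.int64(0), np.int64(46))), 'amber': (9724, (np.float64(175.0), np.float64(191.0)), (np.int64(1), np.int64(434), np.int64(0), np.int64(346)))}
```

```bash
python3 -c "
import cv2,numpy as np
a=cv2.resize(cv2.imread('pics/w6.png'),(533,400));b=cv2.resize(cv2.imread('pics/s6.png')[140:260,300:380],(267,400),interpolation=cv2.INTER_CUBIC)
cv2.imwrite('pics/v6.png',np.hstack([a,b]))"
```

```text
(no output)
```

View pics/v6.png

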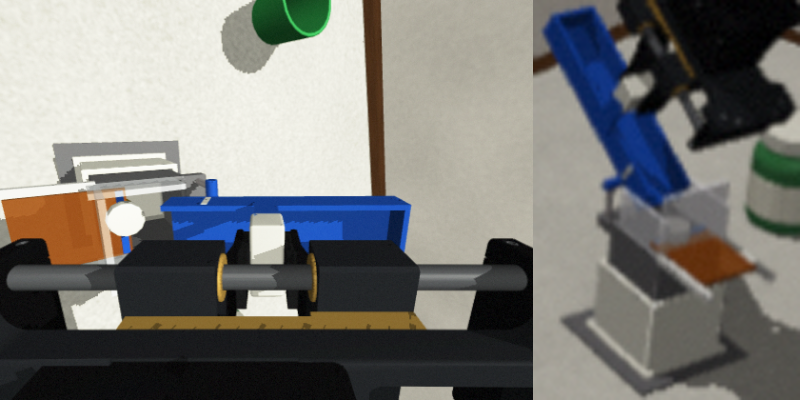

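```bash
python3 -c "
from h import *
o,p,M=st();c=cams.calibration('wrist');H=c['hand_eye']
w=cv2.imread('pics/w6.png');g=w[195:265,100:165];k=(g.min(2)>215).astype(np.uint8)
n,l,s,ce=cv2.connectedComponentsWithStats(k);print([(s[i].tolist(),ce[i].round(1).tolist()) for i in range(1,n) if s[i,4]>60])
O=p+M@H[:3,3]
yaw=np.radians(-12);ex=np.array([np.cos(yaw),np.sin(yaw),0]);ey=np.array([-np.sin(yaw),np.cos(yaw),0]);bar=np.array([.568,-.1775,0]);mo=bar-.047*ex
q=cv2.undistortPoints(np.array([[[132.,229.]]]),c['K'],c['dist'])[0,0];v=np.r_[q,1]
d=M@H[:3,:3]@v
for z in(.08,.1,.11,.12,.13,.14):
  s=(z-O[2])/d[2];P=O+d*s;print(z,'depth %.3f'%s,'mouth x,y mm',((P-mo)@ex*1000).round(1),((P-mo)@ey*1000).round(1))
print('side blob px seen',(300+(675-533)*80/267,140+230*.3))
for z in(.08,.1,.11,.12,.13):
  s=(z-O[2])/d[2];print(z,proj('side',O+d*s).round(1))
"
```

```text
t26.03 q [21.0, -9.3, -3.6, 121.7, -7.8, 34.2, 10.0] p [0.5909, -0.1825, 0.1825] rad 0.618 az -17.2
rot [146.3, -1.1, 77.9] tilt 33.7 az -10.5 ty az -12.8 elev 33.7 F [-6.0, 1.5, 5.8] grip 0.0191 55.2
[([32, 1, 33, 10, 196], [47.9, 5.5]), ([11, 19, 41, 34, 1039], [31.2, 35.5])]
0.08 depth 0.248 mouth x,y mm -10.5 -4.8
0.1 depth 0.229 mouth x,y mm -12.4 1.3
0.11 depth 0.220 mouth x,y mm -13.3 4.3
0.12 depth 0.210 mouth x,y mm -14.3 7.3
0.13 depth 0.201 mouth x,y mm -15.2 10.3
0.14 depth 0.191 mouth x,y mm -16.2 13.4
side blob px seen (342.5468164794007, 209.0)
0.08 [[342.4 219.2]]
0.1 [[341.8 213.9]]
0.11 [[341.4 211.2]]
0.12 [[341.1 208.5]]
0.13 [[340.8 205.7]]
```

The white tablet, at wrist pixel (132,229), still lies on the shutter's edge against the back fence. Its centre is about 15 mm past the mouth's centre, so the shutter needs to open a little more. I'll press on in small steps.

arm_command:
  series: "0 -0.4 0.6 0 255; 0 0 0 0 255; 0 -0.3 0.4 0 255; 0 0 0 0 255; 0 0 0 0 255"

```text
time_s: 26.45
tool_pos: [0.591, -0.1825, 0.1815]
tool_rot: [146.3, -1.1, 77.9]
force: [-8.1, 1.6, 6.9]
grip_width: 0.0196
grasp_force: 55.2
```

```bash
cat >> cnt.py <<'E'
def white():
    w=cams.read_camera('wrist'); g=w[195:265,90:175];k=(g.min(2)>215).astype(np.uint8)
    n,l,s,ce=cv2.connectedComponentsWithStats(k);print('white',[(s[i].tolist(),ce[i].round(1).tolist()) for i in range(1,n) if s[i,4]>60]); return w
E
python3 -c "
from cnt import *
st();white()"
```

```text
t26.45 q [21.0, -9.2, -3.6, 121.8, -7.8, 34.1, 10.1] p [0.591, -0.1825, 0.1815] rad 0.619 az -17.2
rot [146.3, -1.1, 77.9] tilt 33.7 az -10.4 ty az -12.8 elev 33.7 F [-8.1, 1.6, 6.9] grip 0.0196 55.2
white [([34, 1, 51, 11, 302], [58.8, 5.7]), ([40, 17, 19, 24, 370], [49.3, 28.7])]
```

arm_command:
  series: "0 0 0 0 255; 0 0 0 0 255; 0 0 0 0 255; 0 0 0 0 255"

```text
time_s: 26.83
tool_pos: [0.591, -0.1825, 0.1815]
tool_rot: [146.3, -1.1, 77.9]
force: [-6.8, 1.6, 6.8]
grip_width: 0.0197
grasp_force: 55.2
```

```bash
python3 -c "
from cnt import *
st();w=white();cv2.imwrite('pics/w7.png',w)
b=cams.read_camera('side')
old=cv2.imread('pics/s6.png')
r=(slice(200,218),slice(334,352))
print('old\n',old[r].min(2)[::2,::2],'\nnew\n',b[r].min(2)[::2,::2])
print(w[205:250:4,100:160:5].min(2))"
```

```text
t26.83 q [21.0, -9.2, -3.6, 121.8, -7.8, 34.1, 10.1] p [0.591, -0.1825, 0.1815] rad 0.619 az -17.2
rot [146.3, -1.1, 77.9] tilt 33.7 az -10.5 ty az -12.8 elev 33.7 F [-6.8, 1.6, 6.8] grip 0.0197 55.2
white [([34, 1, 51, 11, 297], [58.9, 5.7])]
old
 [[ 28   9  39  90 104 109 110 110 110]
 [113  65  67  84  88 106 112 110 109]
 [101 126 101  96  91  95 106 110 110]
 [ 99 100 132 126 118 118 107  99 109]
 [100 100 120 108 118 120 111  80  83]
 [101 101 113 102 105 102  93  68  59]
 [ 97  90 104  86  92  86  65  46  32]
 [ 96  56  70  56  43  31  16  18  13]
 [ 56  98 115  42  13  17  13  14  15]] 
new
 [[ 26  11  39  89  97 109 110 112 111]
 [108  64  61  85  87 107 110 112 112]
 [104 125 101  85  79  89 105 110 112]
 [ 98 100 120 105  80  82  85 100 110]
 [ 99 101 111  95  81  81  80  80  90]
 [ 98 101 109  92  81  78  77  79  72]
 [101  88 107  91  80  73  46  27  19]
 [ 99  60  76  43  26  16  17  15  16]
 [ 56  94 111  38  18  14  18  14  11]]
[[168 173 167 223 221 232 239 238 201 147 157 158]
 [151 139  56  23  23  66 133 146 129 146 155 157]
 [ 78 164 140  44  22  25  31  57 133 158 157 157]
 [ 55 163 166  86  38  33  33  27  30 158 160 156]
 [ 29 166 170  33  44  45  34  31  33 153 159 158]
 [ 27 164 169  30  42  92  32  33  30 161 156 158]
 [ 27 157 168  38  41  98  33  32 156 131 110 110]
 [ 36 120 170  40  39  59  60 112 107  86  51  55]
 [ 33  86 166  55  38  37  51  54  52  50  50  53]
 [ 36  81 167  75  37  38  46  53  52  55  47  54]
 [ 37  79 163 108  44  40  39  54  52  51  53  56]
 [ 34  47 159 167  84  36  35  77  82  52  57  47]]
```

arm_command:
  series: "0 3 -4 0 255; 0 8 -12 0 255; 0 14 -21 0 255; 0 17 -25 0 255; 0 17 -25 0 255; 0 17 -25 0 255; 0 14 -21 0 255; 0 7 -10 0 255; 0 0 0 0 255"
  squeeze: 45

```text
time_s: 27.68
tool_pos: [0.5932, -0.1865, 0.3571]
tool_rot: [146.0, -1.1, 77.9]
force: [0.1, -1.3, -1.8]
grip_width: 0.0197
grasp_force: 45.0
```

```bash
python3 -c "
from cnt import *
w=cams.read_camera('wrist');print(cnt(w));b=cams.read_camera('side');print(cnt(b[90:230,280:361]))
o,p,M=st()
plan([.47,-.087,.34],6)
M2=M;print('inward 34mm tool',(M.T@(np.array([-np.cos(np.radians(10.5)),np.sin(np.radians(10.5)),0])*36)).round(1))"
```

```text
{'yellow': (4919, (np.float64(293.0), np.float64(332.0)), (np.int64(122), np.int64(447), np.int64(266), np.int64(345))), 'green': (2295, (np.float64(236.0), np.float64(41.0)), (np.int64(209), np.int64(263), np.int64(12), np.int64(66))), 'amber': (4967, (np.float64(252.0), np.float64(141.0)), (np.int64(90), np.int64(428), np.int64(0), np.int64(346)))}
{'yellow': (1, (np.float64(71.0), np.float64(8.0)), (np.int64(71), np.int64(71), np.int64(8), np.int64(8))), 'green': (0, None, None), 'amber': (377, (np.float64(47.0), np.float64(89.0)), (np.int64(0), np.int64(80), np.int64(0), np.int64(125)))}
t27.78 q [21.9, -13.8, -3.5, 105.9, -6.3, 54.7, 7.9] p [0.591, -0.1857, 0.3509] rad 0.619 az -17.4
rot [146.5, -1.1, 77.9] tilt 33.5 az -10.4 ty az -12.8 elev 33.5 F [0.6, -0.5, -2.5] grip 0.0196 45.0
t27.78 q [21.9, -13.8, -3.5, 105.9, -6.3, 54.7, 7.9] p [0.591, -0.1857, 0.3509] rad 0.619 az -17.4
rot [146.5, -1.1, 77.9] tilt 33.5 az -10.4 ty az -12.8 elev 33.5 F [0.6, -0.5, -2.5] grip 0.0196 45.0
12 -20 -11 0.000 255; 12 -20 -11 0.000 255; 12 -20 -11 0.000 255; 12 -20 -11 0.000 255; 12 -20 -11 0.000 255; 12 -20 -11 0.000 255
inward 34mm tool [ -1.  -30.  -19.9]
```

arm_command:
  series: "12 -20 -11 0 255; 12 -20 -11 0 255; 12 -20 -11 0 255; 12 -20 -11 0 255; 12 -20 -11 0 255; 12 -20 -11 0 255; 0 -30 -20 0 255; 0 -30 -20 0 255; 0 -30 -20 0 255; 0 -30 -20 0 255; 0 -30 -20 0 255; 0 0 0 0 255"

```text
time_s: 28.78
tool_pos: [0.4933, -0.0952, 0.2415]
tool_rot: [161.1, -1.6, 78.3]
force: [-1.0, -0.4, -2.7]
grip_width: 0.0195
grasp_force: 45.0
```

```bash
python3 -c "
from h import *
st()"
```

```text
t28.78 q [35.8, -17.2, -22.0, 114.7, -9.6, 62.6, 4.7] p [0.4933, -0.0952, 0.2415] rad 0.502 az -10.9
rot [161.1, -1.6, 78.3] tilt 18.9 az -7.0 ty az -12.2 elev 18.9 F [-1.0, -0.4, -2.7] grip 0.0195 45.0
```

arm_command:
  series: "0 0 -30 0 255; 0 -20 -30 0 255; 0 -30 -25 0 255; 0 -32 -20 0 255; 0 -34 -15 0 255; 0 0 0 0 255"

```text
time_s: 29.28
tool_pos: [0.4327, -0.0664, 0.2322]
tool_rot: [170.9, -1.2, 78.7]
force: [-0.9, 0.5, -3.1]
grip_width: 0.02
grasp_force: 45.0
```

```bash
python3 -c "
from h import *
st()"
```

```text
t29.28 q [33.8, -17.2, -22.4, 113.9, -8.1, 73.0, 2.1] p [0.4327, -0.0664, 0.2322] rad 0.438 az -8.7
rot [170.9, -1.2, 78.7] tilt 9.2 az -3.6 ty az -11.5 elev 9.1 F [-0.9, 0.5, -3.1] grip 0.0200 45.0
```

arm_command:
  series: "0 -36 -12 0 255; 0 -36 -12 0 255; 0 -36 -12 0 255; 0 -36 -8 0 255; 0 0 0 0 255"

```text
time_s: 29.7
tool_pos: [0.3496, -0.0327, 0.181]
tool_rot: [-177.9, -0.2, 78.7]
force: [0.2, 0.7, -1.9]
grip_width: 0.0196
grasp_force: 44.9
```

```bash
python3 -c "
from h import *
st()"
```

```text
t29.70 q [29.4, -17.2, -22.6, 119.2, -7.0, 78.9, -2.0] p [0.3496, -0.0327, 0.181] rad 0.351 az -5.3
rot [-177.9, -0.2, 78.7] tilt 2.1 az 163.9 ty az -11.3 elev -2.1 F [0.2, 0.7, -1.9] grip 0.0196 44.9
```

```bash
python3 -c "
from h import *
o,p,M=st()
plan([.44,.13,.25],7,.06)
plan([.552,.171,.12],14,.117)"
```

```text
t29.70 q [29.4, -17.2, -22.6, 119.2, -7.0, 78.9, -2.0] p [0.3496, -0.0327, 0.181] rad 0.351 az -5.3
rot [-177.9, -0.2, 78.7] tilt 2.1 az 163.9 ty az -11.3 elev -2.1 F [0.2, 0.7, -1.9] grip 0.0196 44.9
t29.70 q [29.4, -17.2, -22.6, 119.2, -7.0, 78.9, -2.0] p [0.3496, -0.0327, 0.181] rad 0.351 az -5.3
rot [-177.9, -0.2, 78.7] tilt 2.1 az 163.9 ty az -11.3 elev -2.1 F [0.2, 0.7, -1.9] grip 0.0196 44.9
25 8 -10 0.009 255; 25 8 -10 0.009 255; 25 7 -10 0.009 255; 26 7 -10 0.009 255; 26 7 -10 0.009 255; 26 7 -10 0.009 255; 26 6 -10 0.009 255
t29.70 q [29.4, -17.2, -22.6, 119.2, -7.0, 78.9, -2.0] p [0.3496, -0.0327, 0.181] rad 0.351 az -5.3
rot [-177.9, -0.2, 78.7] tilt 2.1 az 163.9 ty az -11.3 elev -2.1 F [0.2, 0.7, -1.9] grip 0.0196 44.9
17 11 4 0.008 255; 17 11 4 0.008 255; 17 11 4 0.008 255; 17 11 4 0.008 255; 17 11 4 0.008 255; 18 11 4 0.008 255; 18 11 4 0.008 255; 18 10 4 0.008 255; 18 10 4 0.008 255; 18 10 4 0.008 255; 18 10 4 0.008 255; 18 10 4 0.008 255; 18 10 4 0.008 255; 18 10 4 0.008 255
```

arm_command:
  series: "25 8 -10 0.009 255; 25 8 -10 0.009 255; 25 7 -10 0.009 255; 26 7 -10 0.009 255; 26 7 -10 0.009 255; 26 7 -10 0.009 255; 26 6 -10 0.009 255; 0 0 0 0 255"

```text
time_s: 30.37
tool_pos: [0.4465, 0.1343, 0.2547]
tool_rot: [-178.6, -0.5, 75.4]
force: [-0.3, 1.8, -2.4]
grip_width: 0.0195
grasp_force: 45.0
```

```bash
python3 -c "
from h import *
plan([.552,.171,.10],8,.06)"
```

```text
t30.37 q [23.1, -4.2, -39.4, 100.2, -3.8, 84.0, -30.5] p [0.4465, 0.1343, 0.2547] rad 0.466 az 16.7
rot [-178.6, -0.5, 75.4] tilt 1.5 az 147.2 ty az -14.6 elev -1.4 F [-0.3, 1.8, -2.4] grip 0.0195 45.0
8 12 19 0.007 255; 8 12 19 0.007 255; 8 12 19 0.007 255; 8 12 19 0.007 255; 8 12 19 0.007 255; 8 12 19 0.007 255; 8 12 19 0.007 255; 8 12 19 0.007 255
```

arm_command:
  series: "8 12 15 0.007 255; 8 12 19 0.007 255; 8 12 19 0.007 255; 8 12 19 0.007 255; 8 12 19 0.007 255; 8 12 19 0.007 255; 8 12 19 0.007 255; 8 12 19 0.007 255; 0 0 14 0 255; 0 0 14 0 255; 0 0 14 0 255; 0 0 10 0 255; 0 0 5 0 255; 0 0 3 0 255; 0 0 0 0 255; 0 0 0 0 255"

```text
time_s: 31.7
tool_pos: [0.5483, 0.1644, 0.0422]
tool_rot: [-178.4, -0.0, 71.8]
force: [-0.1, 0.5, -1.6]
grip_width: 0.0197
grasp_force: 44.9
```

```bash
python3 -c "
from h import *
st()"
```

```text
t31.70 q [14.4, 21.6, -39.4, 101.7, 14.0, 63.2, -47.9] p [0.5483, 0.1644, 0.0422] rad 0.572 az 16.7
rot [-178.4, -0.0, 71.8] tilt 1.6 az 161.8 ty az -18.2 elev -1.6 F [-0.1, 0.5, -1.6] grip 0.0197 44.9
```

arm_command:
  series: "0 0 5 0 255; 0 0 4 0 255; 0 0 2 0 255; 0 0 1.5 0 255; 0 0 0 0 255; 0 0 0 0 255"
  squeeze: 15

```text
time_s: 32.2
tool_pos: [0.5474, 0.1645, 0.0292]
tool_rot: [-178.3, 0.0, 71.8]
force: [-0.9, -0.2, -0.3]
grip_width: 0.02
grasp_force: 15.0
```

arm_command:
  series: "0 0 1 0 255; 0 0 1 0 255; 0 0 0 0 255; 0 0 0 0 255"
  squeeze: 5

```text
time_s: 32.53
tool_pos: [0.5473, 0.1645, 0.027]
tool_rot: [-178.3, 0.0, 71.8]
force: [-0.3, -0.1, -0.3]
grip_width: 0.0199
grasp_force: 5.0
```

arm_command:
  series: "0 0 1 0 255; 0 0 0 0 255; 0 0 0 0 255; 0 0 0 0 255"
  squeeze: 3

```text
time_s: 32.87
tool_pos: [0.5474, 0.1645, 0.0261]
tool_rot: [-178.3, 0.0, 71.8]
force: [-0.0, 0.8, -0.1]
grip_width: 0.0207
grasp_force: 3.0
```

arm_command:
  series: "0 0 0 0 180; 0 0 0 0 150; 0 0 0 0 120; 0 0 0 0 60; 0 0 0 0 0; 0 0 0 0 0; 0 0 0 0 0; 0 0 0 0 0; 0 0 0 0 0; 0 0 0 0 0; 0 0 -10 0 0; 0 0 -25 0 0; 0 0 -40 0 0; 0 0 -40 0 0; 0 0 -40 0 0; 0 0 -30 0 0; 0 0 0 0 0; 0 0 0 0 0"

```text
time_s: 34.37
tool_pos: [0.5537, 0.1635, 0.2138]
tool_rot: [-178.6, -0.1, 71.8]
force: [-0.2, -0.2, -0.8]
grip_width: 0.0869
grasp_force: 0.0
```

```bash
python3 -c "
from cnt import *
o,p,M=st()
w=cams.read_camera('wrist');cv2.imwrite('pics/wend.png',w)
c=cams.calibration('wrist');H=c['hand_eye']
k=(w.min(2)>200).astype(np.uint8)
hsv=cv2.cvtColor(w,cv2.COLOR_BGR2HSV);b=cv2.inRange(hsv,(105,120,50),(130,255,255));b[250:]=0
ys,xs=np.nonzero(b);cnr=cv2.boxPoints(cv2.minAreaRect(np.c_[xs,ys].astype(np.float32)));print('blue box',cnr.round().tolist(),len(xs))
dk=((w.max(2)<50)).astype(np.uint8);dk[245:]=0;ys,xs=np.nonzero(dk);print('dark',xs.min(),xs.max(),ys.min(),ys.max())
q=cv2.undistortPoints(cnr.reshape(-1,1,2).astype(float),c['K'],c['dist']).reshape(-1,2)
d=(M@H[:3,:3]@np.c_[q,np.ones(4)].T).T; O=p+M@H[:3,3]
P=O+d*((.03-O[2])/d[:,2])[:,None];print(P.round(3).tolist(),np.linalg.norm(P-np.roll(P,1,0),axis=1).round(3))
print(cnt(w[:250]))
t=cams.read_camera('top');cv2.imwrite('pics/tend.png',t)
t0=cv2.imread('pics/top0.png')
for n,r in(('cup',(slice(125,180),slice(260,310))),('bottle',(slice(200,260),slice(85,150))),('jar',(slice(195,245),slice(415,475)))):print(n,np.abs(t[r].astype(int)-t0[r]).mean())
"
```

```text
t34.37 q [16.9, 13.8, -41.6, 89.6, 8.2, 81.1, -43.5] p [0.5537, 0.1635, 0.2138] rad 0.577 az 16.4
rot [-178.6, -0.1, 71.8] tilt 1.4 az 158.2 ty az -18.2 elev -1.4 F [-0.2, -0.2, -0.8] grip 0.0869 0.0
blue box [[222.0, 204.0], [222.0, 169.0], [361.0, 171.0], [361.0, 206.0]] 4182
dark 191 392 136 244
[[0.468, 0.167, 0.03], [0.486, 0.21, 0.03], [0.656, 0.152, 0.03], [0.644, 0.107, 0.03]] [0.186 0.047 0.179 0.046]
{'yellow': (0, None, None), 'green': (787, (np.float64(462.0), np.float64(242.0)), (np.int64(434), np.int64(502), np.int64(232), np.int64(249))), 'amber': (0, None, None)}
cup 13.39660606060606
bottle 35.35641025641026
jar 14.433111111111112
```

```bash
python3 -c "
from cnt import *
b=cams.read_camera('side');a=cv2.imread('pics/side0.png')
for im in(a,b):
  h=cv2.cvtColor(im,cv2.COLOR_BGR2HSV)
  for n,lo,hi,r in(('cap',(2,150,90),(16,255,255),(100,270,170,310)),('cup',(45,90,30),(85,255,255),(220,190,260,240)),('jar',(45,90,30),(85,255,255),(355,165,400,220))):
    k=cv2.inRange(h,lo,hi)[r[1]:r[3],r[0]:r[2]];ys,xs=np.nonzero(k);print(n,len(xs),xs.mean().round(1),ys.mean().round(1))
  k=cv2.inRange(h,(45,90,30),(85,255,255))
  k=cv2.inRange(h,(20,70,60),(34,255,255));k[:, :180]=0;print('yellow',np.count_nonzero(k))
"
```

```text
cap 98 31.6 12.1
cup 639 19.4 24.7
jar 220 21.3 27.9
yellow 1337
cap 122 31.5 13.4
cup 477 18.2 27.2
jar 217 21.1 27.9
yellow 2536
```

```bash
python3 -c "
from cell import env
print(env.sign_off())"
```

```text
the job is handed in; nothing more can be done
None
```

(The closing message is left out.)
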